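# Load the desk-top tumbler dryer and set its timer collar

### The arm

A 6-joint arm with a two-finger parallel gripper is mounted at the origin on the work surface. World frame = base frame: x ahead of the robot, y to its left, z up, the work surface at z = 0. Lengths are in m, angles in rad, forces in N, time in s.
With the tool pointing down it reaches from about 0.3 to 0.85 m from the base axis. Payload 4.2 kg.
Tool frame: the origin (TCP) lies midway between the tips of the shut fingers; the grasp point (between the pads) lies 19 mm behind it; z points along the fingers, y is the line along which they close (so a half turn about z gives the same grasp; the last joint's range is limited). The gripper opens to 91 mm and grips with 3 to 60 N. Pads are 32 mm wide; open, the fingers measure 118 mm over their backs; the gripper's body (76 mm by 178 mm) begins 60 mm behind the grasp point.
Start: joints at [1.149, 0.32, 1.565, -0, 1.257, -0.02], TCP at [0.225, 0.529, 0.214] pointing down, gripper open.
Joint ranges: [-3.11, 3.11], [-0.84, 2.01], [0.21, 2.61], [-1.34, 4.49], [0.05, 2.63], [-2.56, 2.56]. Speed limits (rad/s): [2.57, 2.57, 3.14, 3.14, 3.14, 3.14].

### API

Orientations are given as a unit quaternion [x, y, z, w].
In Python, from bench import arm, camrig gives the robot as it stands (arm), with the cameras (camrig).
- The arm moves only by the shell command python3 drive.py 'ROWS' [FORCE]. ROWS is a JSON list of rows, 1 to 5 of them, each written [opening, [dx, dy, dz], [rx, ry, rz]]: the opening from 0.0 (shut) to 1.0 (fully open), then dx, dy, dz in m, then a rotation vector rx, ry, rz in rad; each row is the pose to reach, as a shift and turn from the pose commanded when the command began, along the tool's axes at that moment; what a row does not reach only later rows make up. A row lasts 1/12 s, in which the tool goes at most 0.0417 m and 0.125 rad, less where a joint would pass 70% of its speed; a pose out of reach is approached as far as the arm can. The fingers move at their own pace and stop on an object; FORCE is the grip in N (left out, the last holds). Time passes only in rows, so rows that do not move let the fingers close. It prints the time, the measured TCP pose, the force, the opening and the grip force at its end. Input that does not fit is refused with a message, and nothing moves.
- arm.sense(): the state, without advancing time (a new reading comes with each control period).
- camrig.grab_frame(name): name is "side" or "top"; returns the picture (420x560x3 uint8, red, green, blue); there is no depth.
- camrig.camera_model(name): a dict with "intrinsics" (3x3 intrinsics, pixels), "k1" (the pictures are not rectified: a ray, as slopes to the right and down, at radius r is drawn at 1 + k1 r^2 times it, then the intrinsics apply), "R" (3x3) and "t" (3): a world point X has camera coordinates R X + t. Camera axes: x right, y down, z forward; pixel columns grow to the right and rows downward; lengths in m; the calibration is good to about 2 mm. A picture is of the moment at which its call begins. camera_model takes no time and is no camera call.
- arm.close_job(): hands the job in; it is judged then, once.
The state is a dict: "time": time; "joint_pos": joint angles; "qvel": joint speeds; "joint_efforts": joint torques, N m; "position": TCP position; "tool_rot": TCP orientation; "wrist_force": force on the tool from outside, world axes, zero at the start; "moment": the same for the moment, N m; "grip_width": opening from 0.0 (shut) to 1.0 (fully open); "grasp_force": force on a finger pad.
Only numpy, scipy, OpenCV 4.12 (cv2) and the standard library are available. Lean on these libraries where they do the work, as an engineer would, in place of code of your own. Each camera call takes 0.05 s, during which the arm holds its last target. There are 200 camera calls.

### The job

Switch the dryer off first by turning the timer collar around its barrel fully back to the dot. With it off, fold up one peg for each tumbler and stand every tumbler upside down over its own upright peg, its rim flat on the deck; leave any peg that is not needed folded flat. Then turn the collar to the stop marked by the long bar, and leave the other things on the desk where they are.

Things in the scene. Friction and masses are not known exactly. Their poses are not given: they have to be found in the camera images.
- dryer: Tumbler dryer, fixed: grey slab 160 (its x) by 400 (y) by 20 mm high; its top is the deck. Origin: centre of underside; z up; x away from the robot at yaw 0. On the deck: three folding pegs (feet at x -30, y -150, -55, +40 mm) and, at x 0, y +150, an upright white barrel 41 mm thick, its flat top 74 mm above the desk, round foot 66 mm wide and 12 mm high, with the timer collar around it.
- collar (a joint): Timer collar: knurled metal ring, 54 mm outside, 24 mm high. 0 = off (end stop); grows turning CLOCKWISE from above to an end stop at 2.618. Detents every 0.524 rad, about 0.08 N m; let go, it springs to the nearest. Marked stop: detent at 2.094. Its black pointer moves past marks on the barrel's top: dot = off, thin ticks = detents, long thick bar = marked stop.
- collar_grip (a point): Point on the collar's axis (vertical) at mid-height of the collar, 56 mm above the desk: the ring spans 12 mm above and below it, the barrel ends 18 mm above it.
- collar_pointer (a point): The black pointer on the collar's upper face, 24 mm from the axis; it turns with the collar. Seen from above it lies 75 degrees counterclockwise of the dryer's +x when off, and 45 degrees clockwise of +x at the bar.
- peg1 (a joint): Folding peg 1: steel rod 10 mm thick ending in a 16 mm cube head (centre 52 mm from the hinge), hinged at its foot between two cheeks 19 mm over both. 0 = folded flat along the dryer's +x; 1.571 = upright (end stop). Hinge axis along the dryer's y, 12 mm above the deck; stiff (0.045 N m), so the peg stays where it is left.
- peg1_foot (a point): Fixed point on the deck straight below the hinge of peg 1: the middle of the place where a tumbler's mouth stands. The hinge is 12 mm above it, the top of the upright peg 72 mm above it.
- peg1_tip (a point): Centre of the cube head at the end of peg 1; moves with the peg. Folded, it is 12 mm above the deck.
- peg2 (a joint): Folding peg 2: steel rod 10 mm thick ending in a 16 mm cube head (centre 52 mm from the hinge), hinged at its foot between two cheeks 19 mm over both. 0 = folded flat along the dryer's +x; 1.571 = upright (end stop). Hinge axis along the dryer's y, 12 mm above the deck; stiff (0.045 N m), so the peg stays where it is left.
- peg2_foot (a point): Fixed point on the deck straight below the hinge of peg 2: the middle of the place where a tumbler's mouth stands. The hinge is 12 mm above it, the top of the upright peg 72 mm above it.
- peg2_tip (a point): Centre of the cube head at the end of peg 2; moves with the peg. Folded, it is 12 mm above the deck.
- peg3 (a joint): Folding peg 3: steel rod 10 mm thick ending in a 16 mm cube head (centre 52 mm from the hinge), hinged at its foot between two cheeks 19 mm over both. 0 = folded flat along the dryer's +x; 1.571 = upright (end stop). Hinge axis along the dryer's y, 12 mm above the deck; stiff (0.045 N m), so the peg stays where it is left.
- peg3_foot (a point): Fixed point on the deck straight below the hinge of peg 3: the middle of the place where a tumbler's mouth stands. The hinge is 12 mm above it, the top of the upright peg 72 mm above it.
- peg3_tip (a point): Centre of the cube head at the end of peg 3; moves with the peg. Folded, it is 12 mm above the deck.
- tumbler1: A white ceramic tumbler (it may be absent): square, 46 by 46 mm outside and 86 mm tall, walls and bottom 4 mm (inside 38 by 38 mm, 82 mm deep), 0.14 kg. Origin: centre of the outer bottom; its z axis points from the bottom to the open mouth. At the start it lies on one side on the desk, with its mouth roughly towards the robot. All tumblers are alike.
- tumbler1_rim (a point): Centre of the mouth of tumbler1, in the plane of its rim (86 mm along its z axis from the origin).
- tumbler2: A white ceramic tumbler (it may be absent): square, 46 by 46 mm outside and 86 mm tall, walls and bottom 4 mm (inside 38 by 38 mm, 82 mm deep), 0.14 kg. Origin: centre of the outer bottom; its z axis points from the bottom to the open mouth. At the start it lies on one side on the desk, with its mouth roughly towards the robot. All tumblers are alike.
- tumbler2_rim (a point): Centre of the mouth of tumbler2, in the plane of its rim (86 mm along its z axis from the origin).
- tumbler3: A white ceramic tumbler (it may be absent): square, 46 by 46 mm outside and 86 mm tall, walls and bottom 4 mm (inside 38 by 38 mm, 82 mm deep), 0.14 kg. Origin: centre of the outer bottom; its z axis points from the bottom to the open mouth. At the start it lies on one side on the desk, with its mouth roughly towards the robot. All tumblers are alike.
- tumbler3_rim (a point): Centre of the mouth of tumbler3, in the plane of its rim (86 mm along its z axis from the origin).
- candle: Bystander: white candle jar, 72 mm in diameter, 75 mm high. Origin: centre of its underside.
- penpot: Bystander: copper-coloured round pot with pens, 72 mm in diameter, 95 mm high (pens to 145 mm). Origin: centre of its underside.
- notebook: Bystander: notebook 150 by 210 mm, 16 mm thick, lying flat. Origin: centre of its underside.

How it is judged:
By the outcome, as a careful person would: the job done as asked, in the order asked, and still so for the second after the job is handed in, with the robot touching nothing.
Of tumbler1, tumbler2, tumbler3 only 2 to 3 are there at a start; the rules pass over those that are not, and their reading is None.
At some moment in a run one of tumbler1, tumbler2, tumbler3 may be knocked a few centimetres aside while the robot is not near it.
Once in a run the grip may slacken for a moment while it holds something.
It also fails if it takes over 210 s, if anything falls off the work surface, if the arm or the gripper's body presses on something with over 40 N, if the wrist force passes 120 N, or if a joint passes its speed limit or range.

## Working session

There is one attempt and no reset: what is moved stays moved. The work goes in short steps, Python scripts to look and compute and a shell command to move; the robot and the scene stay as the last step left them, time stands still between calls to the robot, and variables do not carry over. Pictures are saved under pics/ and viewed, at most 14 in all, crops included, and the job is handed in when it is done.

```bash
ls; mkdir -p pics
python3 - <<'E'
from bench import arm, camrig
import cv2
for n in("top","side"):
    f=camrig.grab_frame(n); cv2.imwrite(f"pics/{n}0.png",f[:,:,::-1])
    m=camrig.camera_model(n); print(n,m)
print(arm.sense())
E
```

```text
bench.py
drive.py
pics
top {'intrinsics': array([[523.13355136,   0.        , 286.52734042],
       [  0.        , 523.13355136, 212.92385522],
       [  0.        ,   0.        ,   1.        ]]), 'k1': -0.12753769390344039, 'R': array([[ 0.02844259, -0.99955959, -0.00846492],
       [-0.98518243, -0.0265986 , -0.16943464],
       [ 0.16913487,  0.01315865, -0.98550507]]), 't': array([-0.01067863,  0.60808522,  1.17212061])}
side {'intrinsics': array([[458.21684662,   0.        , 280.5556901 ],
       [  0.        , 458.21684662, 212.3527022 ],
       [  0.        ,   0.        ,   1.        ]]), 'k1': -0.1569706818566892, 'R': array([[ 0.91091408, -0.41233052, -0.01480126],
       [-0.23685465, -0.49320847, -0.83704557],
       [ 0.33783932,  0.76598234, -0.54693294]]), 't': array([-0.54022126,  0.19731636,  0.96546394])}
{'time': 0.1, 'joint_pos': array([ 1.14897741e+00,  3.20215207e-01,  1.56553004e+00, -4.55691880e-05,
        1.25738970e+00, -1.99964335e-02]), 'qvel': array([ 3.23066317e-04, -1.97165875e-03, -3.64681173e-03, -1.79860140e-03,
       -6.89326132e-05,  1.59287809e-03]), 'joint_efforts': array([ 1.34341444e-03, -4.13329625e+01, -2.32511169e+01,  7.28715956e-02,
        4.20503248e-02, -4.49488118e-05]), 'position': array([0.22471142, 0.52879595, 0.21322216]), 'tool_rot': array([ 1.99555366e-01,  9.79886249e-01, -7.57157909e-04, -1.47827971e-04]), 'wrist_force': array([-0.76627921,  0.17147318,  0.04769322]), 'moment': array([ 0.02730029,  0.01609559, -0.00046927]), 'grasp_force': 0.0, 'grip_width': 1.0015014956026247}
```

View pics/top0.png

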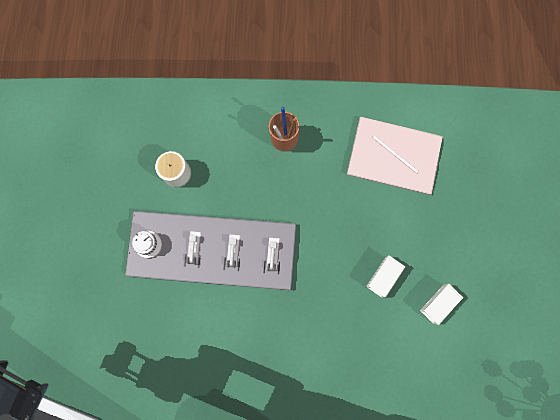

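View pics/side0.png

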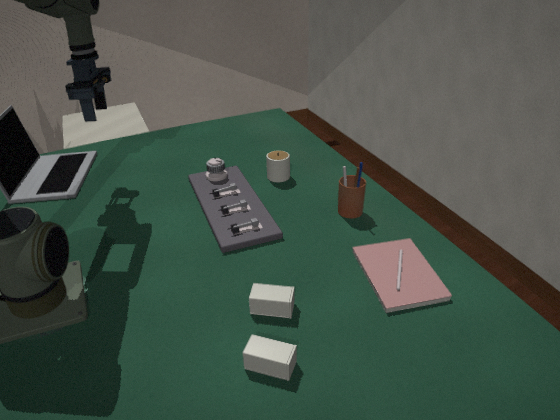

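Top view: the dryer slab spans about (127-299, 212-290) with the barrel at (147,243) and pegs at x≈193, 233 and 272. Two tumblers lie at (386,276) and (442,303), mouths toward the robot. The side view confirms only two tumblers.

```bash
cat > h.py <<'E'
import numpy as np, cv2
from bench import arm, camrig
from scipy.spatial.transform import Rotation as Ro
def grab(n): return cv2.cvtColor(camrig.grab_frame(n),cv2.COLOR_RGB2BGR)
def ray(n,uv):
    m=camrig.camera_model(n);K=m["intrinsics"];uv=np.atleast_2d(np.float64(uv))
    p=cv2.undistortPoints(uv[:,None],K,np.array([m["k1"],0,0,0.]))[:,0]
    d=np.c_[p,np.ones(len(p))]@m["R"]; return -m["R"].T@m["t"],d
def plane(n,uv,z):
    o,d=ray(n,uv); return o+d*((z-o[2])/d[:,2])[:,None]
def proj(n,X):
    m=camrig.camera_model(n)
    X=np.atleast_2d(np.float64(X));c=X@m["R"].T+m["t"]
    return cv2.projectPoints(c[:,None],np.zeros(3),np.zeros(3),m["intrinsics"],np.array([m["k1"],0,0,0.]))[0][:,0]
def pose():
    s=arm.sense();return s["position"],Ro.from_quat(s["tool_rot"]).as_matrix()
def go(target,Rt=None):
    "shift/turn in tool axes from measured pose"
    p,R=pose();d=R.T@(np.array(target)-p)
    w=Ro.from_matrix(R.T@Rt).as_rotvec() if Rt is not None else np.zeros(3)
    print("d",d.round(4),"w",w.round(4))
def down(yaw):  # tool z down, tool y at world angle yaw
    y=np.array([np.cos(yaw),np.sin(yaw),0]);z=np.array([0,0,-1.]);return np.c_[np.cross(y,z),y,z]
def big(mask,amin):
    cs,_=cv2.findContours(mask.astype(np.uint8),cv2.RETR_EXTERNAL,cv2.CHAIN_APPROX_NONE)
    return sorted([c for c in cs if cv2.contourArea(c)>amin],key=cv2.contourArea,reverse=True)
E
python3 - <<'E'
from h import *
f=grab("top");h=cv2.cvtColor(f,cv2.COLOR_BGR2HSV)
g=(h[...,1]<70)&(h[...,2]>90)
g[:200]=0;g[320:]=0
g=cv2.morphologyEx(g.astype(np.uint8),cv2.MORPH_CLOSE,np.ones((5,5)))
for c in big(g[:, :330],2000)[:1]:
    r=cv2.minAreaRect(c);b=cv2.boxPoints(r);P=plane("top",b,.02);print("dryer",b.round(1).tolist(),P.round(4).tolist(),[np.linalg.norm(P[i]-P[i-1]).round(4) for i in range(4)],P.mean(0))
w=(h[...,1]<40)&(h[...,2]>225);w[:240]=0;w[:,:340]=0
for c in big(w,300):
    r=cv2.minAreaRect(c);b=cv2.boxPoints(r);P=plane("top",b,.046);print("tum",b.round(1).tolist(),P.round(4).tolist(),[np.linalg.norm(P[i]-P[i-1]).round(4) for i in range(4)],P.mean(0))
c=np.hstack([cv2.resize(f[225:265,125:170],None,fx=9,fy=9,interpolation=2),cv2.resize(f[250:330,360:470],(495,360),interpolation=2)])
cv2.imwrite("pics/c0.png",cv2.resize(c,None,fx=.88,fy=.88))
E
```

```text
dryer [[124.5, 276.70001220703125], [130.0, 209.39999389648438], [295.8999938964844, 222.8000030517578], [290.3999938964844, 290.20001220703125]] [[0.4483, 0.3896, 0.02], [0.6121, 0.3885, 0.02], [0.5902, -0.0165, 0.02], [0.4298, -0.0078, 0.02]] [np.float64(0.3978), np.float64(0.1639), np.float64(0.4056), np.float64(0.1607)] [0.52012177 0.18848614 0.02      ]
tum [[421.70001220703125, 312.29998779296875], [448.29998779296875, 283.3999938964844], [463.1000061035156, 297.0], [436.5, 325.8999938964844]] [[0.3854, -0.3113, 0.046], [0.4531, -0.3747, 0.046], [0.4222, -0.4094, 0.046], [0.3549, -0.3458, 0.046]] [np.float64(0.0461), np.float64(0.0927), np.float64(0.0465), np.float64(0.0926)] [ 0.40390942 -0.36031269  0.046     ]
tum [[366.79998779296875, 287.3999938964844], [388.1000061035156, 254.8000030517578], [404.8999938964844, 265.79998779296875], [383.6000061035156, 298.3999938964844]] [[0.4401, -0.1836, 0.046], [0.5167, -0.233, 0.046], [0.492, -0.2724, 0.046], [0.4158, -0.2227, 0.046]] [np.float64(0.0461), np.float64(0.0911), np.float64(0.0465), np.float64(0.091)] [ 0.46616108 -0.22794571  0.046     ]
```

View pics/c0.png

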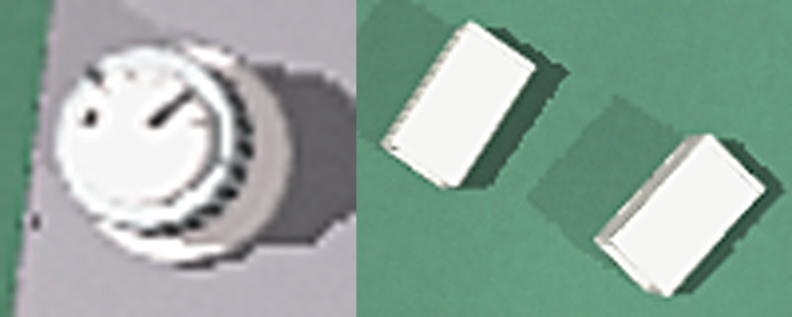

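```bash
cat >> h.py <<'E'
def dryer(f):
    h=cv2.cvtColor(f,cv2.COLOR_BGR2HSV);g=(h[...,1]<70)&(h[...,2]>90)
    g[:200]=0;g[320:]=0;g[:,330:]=0
    c=big(cv2.morphologyEx(g.astype(np.uint8),cv2.MORPH_CLOSE,np.ones((5,5))),2000)[0]
    P=plane("top",c[:,0],.02)[:,:2].astype(np.float32)
    r=cv2.minAreaRect(P);a=np.deg2rad(r[2]);a=(a+np.pi/4)%(np.pi/2)-np.pi/4
    return np.array(r[0]),a,r[1]
def tums(f):
    "list of (bottom-end mid xy, mouth dir angle, sizes)"
    h=cv2.cvtColor(f,cv2.COLOR_BGR2HSV);w=(h[...,1]<40)&(h[...,2]>225);w[:230]=0;w[:,:320]=0
    out=[]
    for c in big(w,300):
        b=cv2.boxPoints(cv2.minAreaRect(plane("top",c[:,0],.046)[:,:2].astype(np.float32)))
        if np.linalg.norm(b[1]-b[0])<np.linalg.norm(b[2]-b[1]): b=np.roll(b,-1,0)
        e1,e2=(b[0]+b[3])/2,(b[1]+b[2])/2  # ends
        if np.linalg.norm(e1)<np.linalg.norm(e2): e1,e2=e2,e1
        d=e1*0+e2-e1
        out.append((e1,np.arctan2(d[1],d[0]),np.linalg.norm(d),np.linalg.norm(b[2]-b[1])))
    return out
def pt(c,a,xy): return c+np.array([[np.cos(a),-np.sin(a)],[np.sin(a),np.cos(a)]])@np.array(xy)
E
python3 - <<'E'
from h import *
f=grab("top");c,a,s=dryer(f);print(c,a,s)
for t in tums(f):print(t)
ax=pt(c,a,(0,.15));print("axis",ax)
v=cv2.cvtColor(f,cv2.COLOR_BGR2GRAY)
# barrel top / pointer
x0,y0=proj("top",[*ax,.068])[0];print("axis px .068",x0,y0,proj("top",[*ax,.074]))
roi=v[225:265,125:170]
for k in big(roi<110,1):
    m=k[:,0].mean(0)+(125,225)
    for z in(.068,.074):
        P=plane("top",m,z)[0,:2]-ax;print(m.round(1),cv2.contourArea(k),z,"r",np.linalg.norm(P).round(4),"deg",np.rad2deg(np.arctan2(P[1],P[0])-a).round(1))
for i,y in enumerate((-.15,-.055,.04)):
    print("peg",i+1,pt(c,a,(-.03,y)),proj("top",[*pt(c,a,(.022,y)),.04]),proj("top",[*pt(c,a,(-.03,y)),.04]))
go([*ax,.10])
E
```

```text
[0.52027494 0.18708211] -0.05059540017959785 (0.39868882298469543, 0.16095533967018127)
(array([ 0.4373163 , -0.39153758], dtype=float32), np.float32(2.387224), np.float32(0.09195736), np.float32(0.046234295))
(array([ 0.5042138 , -0.25247365], dtype=float32), np.float32(2.567467), np.float32(0.09070948), np.float32(0.04628428))
axis [0.52786101 0.33689016]
axis px .068 142.7110840979838 242.10475936223222 [[141.98969439 241.80544794]]
[160.9 247.7] 154.5 0.068 r 0.0452 deg -101.9
[160.9 247.7] 154.5 0.074 r 0.0468 deg -102.1
[154.6 239.2] 4.5 0.068 r 0.0287 deg -71.8
[154.6 239.2] 4.5 0.074 r 0.0301 deg -73.9
[147.7 252.7] 4.0 0.068 r 0.0277 deg -147.9
[147.7 252.7] 4.0 0.074 r 0.029 deg -145.5
[153.7 247.6] 2.0 0.068 r 0.0293 deg -111.1
[153.7 247.6] 2.0 0.074 r 0.031 deg -110.8
peg 1 [0.48272725 0.03879128] [[272.87271899 244.3763895 ]] [[271.0214323  266.54384483]]
peg 2 [0.48753177 0.13366971] [[232.56261383 241.1941991 ]] [[230.4646606  263.27712057]]
peg 3 [0.49233628 0.22854814] [[192.62688714 237.99179753]] [[190.29197133 259.95610328]]
d [-0.3541 -0.0581  0.1135] w [0. 0. 0.]
```

Crop: dot at about (136.4,239.9), pointer at (137.2,234.5), bar at (147.1,238.3), and the barrel centre matches its prediction. The collar is therefore at about 0.52, one detent from off. Next I move above the collar.

```bash
python3 drive.py '[[1, [-0.04, -0.006, 0], [0, 0, 0]], [1, [-0.08, -0.013, 0], [0, 0, 0]], [1, [-0.12, -0.02, 0], [0, 0, 0]], [1, [-0.16, -0.026, 0], [0, 0, 0]], [1, [-0.2, -0.033, 0], [0, 0, 0]]]' 30; python3 drive.py '[[1, [-0.04, -0.006, 0.01], [0, 0, 0]], [1, [-0.08, -0.012, 0.03], [0, 0, 0]], [1, [-0.115, -0.019, 0.05], [0, 0, 0]], [1, [-0.154, -0.025, 0.06], [0, 0, 0]], [1, [-0.154, -0.025, 0.06], [0, 0, 0]]]'; python3 -c "
from h import *
go([.5279,.3369,.041])"
```

```text
time: 0.62
position: [0.3973, 0.4195, 0.2139]
tool_rot: [0.199, 0.98, 0.0, -0.0]
wrist_force: [0.9, 1.4, 0.7]
grip_width: 1.002
grasp_force: 0.0
time: 1.03
position: [0.532, 0.3326, 0.1505]
tool_rot: [0.202, 0.979, -0.002, -0.0]
wrist_force: [0.1, 0.9, 0.2]
grip_width: 1.004
grasp_force: 0.0
d [0.0055 0.0028 0.1095] w [0. 0. 0.]
```

```bash
python3 drive.py '[[1, [0.004, 0.002, 0.035], [0, 0, 0]], [1, [0.005, 0.002, 0.07], [0, 0, 0]], [1, [0.005, 0.002, 0.109], [0, 0, 0]], [1, [0.005, 0.002, 0.109], [0, 0, 0]]]';  python3 -c "
from h import *
go([.5279,.3369,.041])"
```

```text
time: 1.37
position: [0.5191, 0.3383, 0.0378]
tool_rot: [0.2, 0.98, -0.005, -0.006]
wrist_force: [-1.8, -0.6, -2.1]
grip_width: 1.0
grasp_force: 0.0
d [-0.0086  0.0021 -0.0033] w [0. 0. 0.]
```

```bash
python3 drive.py '[[1, [-0.006, 0.002, -0.003], [0, 0, 0]], [1, [-0.006, 0.002, -0.003], [0, 0, 0]], [1, [-0.006, 0.002, -0.003], [0, 0, 0]]]';  python3 -c "
from h import *
go([.5279,.3369,.041])"
```

```text
time: 1.62
position: [0.5328, 0.3421, 0.0512]
tool_rot: [0.2, 0.98, 0.002, 0.002]
wrist_force: [0.0, -0.7, 0.6]
grip_width: 0.998
grasp_force: 0.0
d [ 0.0025 -0.0068  0.0102] w [0. 0. 0.]
```

```bash
for i in 1 2; do python3 drive.py '[[1, [0, 0, 0], [0, 0, 0]], [1, [0, 0, 0], [0, 0, 0]]]' | sed -n 1,2p;done;  python3 -c "
from h import *
go([.5279,.3369,.041])"
```

```text
time: 1.78
position: [0.5313, 0.3413, 0.05]
time: 1.95
position: [0.5306, 0.3409, 0.0487]
d [ 0.001  -0.0047  0.0077] w [0. 0. 0.]
```

```bash
python3 drive.py '[[1, [0.001, -0.004, 0.006], [0, 0, 0]], [0, [0.001, -0.004, 0.006], [0, 0, 0]], [0, [0.001, -0.004, 0.006], [0, 0, 0]], [0, [0.001, -0.004, 0.006], [0, 0, 0]], [0, [0.001, -0.004, 0.006], [0, 0, 0]]]' 30;python3 drive.py '[[0, [0, 0, 0], [0, 0, 0]], [0, [0, 0, 0], [0, 0, 0]], [0, [0, 0, 0], [0, 0, 0]]]'
```

```text
time: 2.37
position: [0.5281, 0.3374, 0.0419]
tool_rot: [0.2, 0.98, 0.0, 0.0]
wrist_force: [-0.9, 0.5, 1.0]
grip_width: 0.74
grasp_force: 0.0
time: 2.62
position: [0.5285, 0.3382, 0.0421]
tool_rot: [0.2, 0.98, 0.001, 0.0]
wrist_force: [0.8, 2.8, -1.7]
grip_width: 0.59
grasp_force: 30.0
```

```bash
python3 drive.py '[[0, [0, 0, 0], [0, 0, -0.12]], [0, [0, 0, 0], [0, 0, -0.24]], [0, [0, 0, 0], [0, 0, -0.36]], [0, [0, 0, 0], [0, 0, -0.48]], [0, [0, 0, 0], [0, 0, -0.56]]]';python3 drive.py '[[0, [0, 0, 0], [0, 0, 0]], [0, [0, 0, 0], [0, 0, 0]], [0, [0, 0, 0], [0, 0, 0]]]'; python3 -c "
from h import *
print(arm.sense()['moment'],arm.sense()['joint_pos'])"
```

```text
time: 3.03
position: [0.5279, 0.3375, 0.042]
tool_rot: [-0.08, 0.997, 0.0, -0.0]
wrist_force: [-2.6, -1.6, 0.7]
grip_width: 0.586
grasp_force: 30.0
time: 3.28
position: [0.528, 0.3375, 0.042]
tool_rot: [-0.079, 0.997, 0.0, 0.0]
wrist_force: [-0.9, 1.0, 0.4]
grip_width: 0.585
grasp_force: 30.0
[ 0.21134763  0.03452301 -0.04032029] [ 5.50447262e-01  5.44721790e-01  1.66454883e+00 -2.89630419e-05
  9.32012667e-01 -1.17759878e+00]
```

```bash
python3 drive.py '[[0, [0, 0, 0], [0, 0, -0.08]], [0, [0, 0, 0], [0, 0, -0.08]], [0, [0, 0, 0], [0, 0, -0.08]]]'; python3 -c "
from h import *
print(arm.sense()['moment'])"; python3 drive.py '[[1, [0, 0, 0], [0, 0, 0]], [1, [0, 0, 0], [0, 0, 0]], [1, [0, 0, 0], [0, 0, 0]], [1, [0, 0, -0.03], [0, 0, 0]], [1, [0, 0, -0.07], [0, 0, 0]]]';python3 drive.py '[[1, [0, 0, -0.04], [0, 0, 0]], [1, [-0.04, 0, -0.06], [0, 0, 0]], [1, [-0.08, 0, -0.06], [0, 0, 0]], [1, [-0.12, 0, -0.06], [0, 0, 0]], [1, [-0.12, 0, -0.06], [0, 0, 0]]]'
python3 - <<'E'
from h import *
print(pose()[0])
f=grab("top");cv2.imwrite("pics/c1.png",cv2.resize(f[215:285,120:310],(760,280),interpolation=2))
E
```

```text
time: 3.53
position: [0.5276, 0.3373, 0.0419]
tool_rot: [-0.118, 0.993, -0.0, -0.0]
wrist_force: [-2.0, 0.5, 0.3]
grip_width: 0.584
grasp_force: 30.0
[ 0.11438244  0.1877061  -0.2577702 ]
time: 3.95
position: [0.5257, 0.3358, 0.109]
tool_rot: [-0.119, 0.993, -0.002, -0.004]
wrist_force: [0.1, 0.6, 0.3]
grip_width: 0.925
grasp_force: 0.0
time: 4.37
position: [0.6513, 0.3666, 0.1699]
tool_rot: [-0.118, 0.993, 0.0, 0.003]
wrist_force: [-0.7, -1.0, -0.6]
grip_width: 1.002
grasp_force: 0.0
[0.6513304  0.3665865  0.16991237]
```

View pics/c1.png

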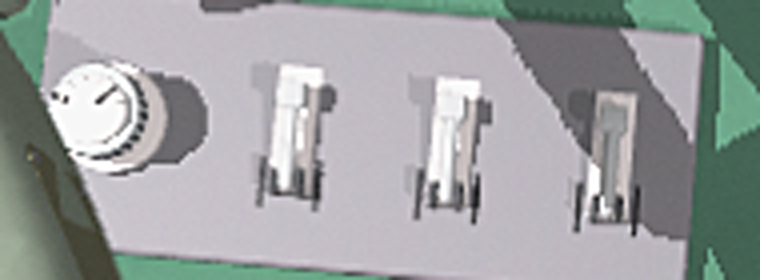

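The pointer now sits next to the dot, so the collar is off. I'll check the peg geometry before gripping.

Run:
```python
from h import *
c,a=np.array([0.52027,0.18708]),-.0506
T=cv2.imread("pics/top0.png");S=cv2.imread("pics/side0.png")
big_=np.hstack([cv2.resize(T[228:282,182:288],None,fx=5,fy=5,interpolation=2)[:270],cv2.resize(S[178:238,205:270],None,fx=4.5,fy=4.5,interpolation=2)[:270,:265]])
def mark(X,x0):
    u=proj("top",X)[0];cv2.circle(big_,tuple(np.int32((u-(182,228)+.5)*5)),2,(0,0,255),-1)
    u=proj("side",X)[0];q=np.int32((u-(205,178)+.5)*4.5);cv2.circle(big_,(int(q[0])+530,int(q[1])),2,(0,0,255),-1)
for y in(-.15,-.055,.04):
    for p in((-.03,.032),(.022,.04),(.03,.04)): mark([*pt(c,a,(p[0],y)),p[1]],0)
cv2.imwrite("pics/c2.png",big_);print(big_.shape)
```

```text
(270, 795, 3)
```

View pics/c2.png

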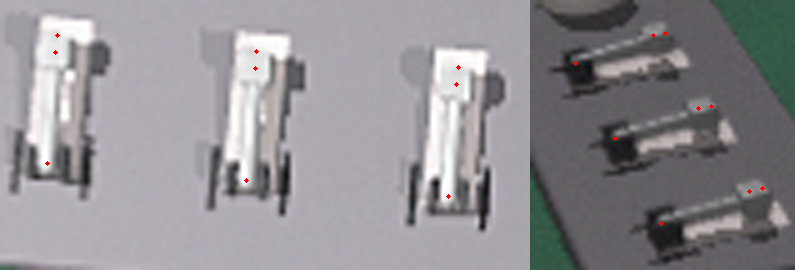

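Marked points coincide with the heads and hinges in both views, so the dryer pose is good. Now peg 1.

```bash
cat >> h.py <<'E'
C,A=np.array([0.52027,0.18708]),-.0506
def D(x,y,z): return [*pt(C,A,(x,y)),z]
E
python3 -c "
from h import *
print(D(.022,-.15,0));go(D(.022,-.15,.11),down(A+np.pi/2))"
```

```text
[np.float64(0.534655080489437), np.float64(0.03615926100329214), 0]
d [ 0.1869 -0.2939  0.0598] w [-8.000e-04 -2.000e-04  2.871e-01]
```

```bash
python3 drive.py '[[0.5, [0.022, -0.034, 0], [0, 0, 0.1]], [0.5, [0.044, -0.069, 0], [0, 0, 0.2]], [0.5, [0.066, -0.103, 0], [0, 0, 0.287]], [0.5, [0.088, -0.138, 0], [0, 0, 0.287]], [0.5, [0.11, -0.172, 0], [0, 0, 0.287]]]' 8; python3 -c "
from h import *
go(D(.022,-.15,.11),down(A+np.pi/2))"
```

```text
time: 4.83
position: [0.576, 0.1708, 0.1719]
tool_rot: [0.024, 1.0, -0.0, -0.0]
wrist_force: [0.4, -0.6, 0.7]
grip_width: 0.671
grasp_force: 0.0
d [ 0.0348 -0.1364  0.062 ] w [-0.0006 -0.0007  0.0024]
```

```bash
python3 drive.py '[[0.5, [0.01, -0.035, 0], [0, 0, 0]], [0.5, [0.02, -0.07, 0.01], [0, 0, 0]], [0.5, [0.03, -0.105, 0.03], [0, 0, 0]], [0.5, [0.039, -0.138, 0.06], [0, 0, 0]], [0.5, [0.039, -0.138, 0.06], [0, 0, 0]]]'; python3 drive.py '[[0.5, [0, 0, 0.0], [0, 0, 0]], [0.5, [0, 0, 0], [0, 0, 0]], [0.5, [0, 0, 0], [0, 0, 0]]]' ; python3 -c "
from h import *
go(D(.022,-.15,.026),down(A+np.pi/2))"
```

```text
time: 5.25
position: [0.5258, 0.0326, 0.1082]
tool_rot: [0.026, 1.0, -0.001, -0.005]
wrist_force: [-1.4, 0.9, 0.2]
grip_width: 0.499
grasp_force: 0.0
time: 5.5
position: [0.5337, 0.0377, 0.1131]
tool_rot: [0.024, 1.0, 0.0, 0.001]
wrist_force: [0.9, 0.0, 0.6]
grip_width: 0.497
grasp_force: 0.0
d [-0.0008 -0.0016  0.0871] w [0.0007 0.0027 0.0028]
```

```bash
python3 drive.py '[[0.5, [-0.001, -0.001, 0.035], [0, 0, 0]], [0.5, [-0.001, -0.001, 0.065], [0, 0, 0]], [0.5, [-0.001, -0.001, 0.08], [0, 0, 0]], [0.5, [-0.001, -0.001, 0.085], [0, 0, 0]], [0.5, [-0.001, -0.001, 0.085], [0, 0, 0]]]'; python3 drive.py '[[0.5, [0, 0, 0.0], [0, 0, 0]], [0, [0, 0, 0], [0, 0, 0]], [0, [0, 0, 0], [0, 0, 0]], [0, [0, 0, 0], [0, 0, 0]], [0, [0, 0, 0], [0, 0, 0]]]' 8;python3 drive.py '[[0, [0, 0, 0], [0, 0, 0]], [0, [0, 0, 0], [0, 0, 0]], [0, [0, 0, 0], [0, 0, 0]]]' ; python3 -c "
from h import *
go(D(.022,-.15,.026),down(A+np.pi/2))"
```

```text
time: 5.92
position: [0.5337, 0.0367, 0.0265]
tool_rot: [0.024, 1.0, 0.0, -0.0]
wrist_force: [0.6, 0.5, 0.7]
grip_width: 0.498
grasp_force: 0.0
time: 6.33
position: [0.5341, 0.0357, 0.0277]
tool_rot: [0.024, 1.0, 0.0, 0.001]
wrist_force: [0.5, -0.6, 0.6]
grip_width: 0.242
grasp_force: 0.0
time: 6.58
position: [0.534, 0.037, 0.0274]
tool_rot: [0.025, 1.0, 0.001, 0.001]
wrist_force: [0.7, 5.1, 1.2]
grip_width: 0.172
grasp_force: 8.0
d [-0.0006 -0.0008  0.0014] w [0.0025 0.0012 0.0005]
```

```bash
python3 drive.py '[[0, [0.0025, 0, -0.016], [0, 0, 0]], [0, [0.010, 0, -0.0306], [0, 0, 0]], [0, [0.0214, 0, -0.042], [0, 0, 0]], [0, [0.036, 0, -0.0495], [0, 0, 0]], [0, [0.052, 0, -0.052], [0, 0, 0]]]'; python3 drive.py '[[0, [0.002, 0, 0], [0, 0, 0]], [0, [0.006, 0, 0], [0, 0, 0]], [0, [0.006, 0, 0], [0, 0, 0]], [0, [0.006, 0, 0], [0, 0, 0]]]' ; python3 -c "
from h import *
go(D(-.03,-.15,.078),down(A+np.pi/2))"
```

```text
time: 7.0
position: [0.4846, 0.0395, 0.0809]
tool_rot: [0.025, 1.0, 0.001, 0.004]
wrist_force: [3.1, 5.5, 2.1]
grip_width: 0.177
grasp_force: 8.0
time: 7.33
position: [0.4775, 0.0398, 0.0809]
tool_rot: [0.025, 1.0, 0.001, 0.003]
wrist_force: [0.3, 5.5, 7.3]
grip_width: 0.177
grasp_force: 8.0
d [-0.0052 -0.0008  0.0029] w [0.0031 0.0053 0.0007]
```

```bash
python3 drive.py '[[0.5, [0, 0, 0], [0, 0, 0]], [0.5, [0, 0, 0], [0, 0, 0]], [0.5, [0, 0, 0], [0, 0, 0]], [0.5, [0, 0, 0], [0, 0, 0]], [0.5, [0, 0, -0.035], [0, 0, 0]]]' 8; python3 drive.py '[[0.5, [0, 0, -0.01], [0, 0, 0]], [0.5, [-0.015, 0.03, -0.01], [0, 0, 0]], [0.5, [-0.03, 0.06, -0.01], [0, 0, 0]], [0.5, [-0.057, 0.095, -0.01], [0, 0, 0]], [0.5, [-0.057, 0.095, -0.01], [0, 0, 0]]]';python3 drive.py '[[0.5, [0, 0, 0], [0, 0, 0]], [0.5, [0, 0, 0], [0, 0, 0]], [0.5, [0, 0, 0], [0, 0, 0]]]'
python3 - <<'E'
from h import *
go(D(.022,-.055,.026),down(A+np.pi/2))
f=grab("side");cv2.imwrite("pics/s1.png",cv2.resize(f[150:260,180:300],None,fx=5,fy=5,interpolation=2))
E
```

```text
time: 7.75
position: [0.4709, 0.038, 0.1091]
tool_rot: [0.024, 1.0, -0.001, -0.007]
wrist_force: [-0.4, -0.6, -0.6]
grip_width: 0.49
grasp_force: 0.0
time: 8.17
position: [0.5417, 0.1349, 0.124]
tool_rot: [0.023, 1.0, 0.002, 0.003]
wrist_force: [0.1, 0.4, 0.0]
grip_width: 0.502
grasp_force: 0.0
time: 8.42
position: [0.536, 0.1296, 0.1235]
tool_rot: [0.025, 1.0, -0.0, -0.001]
wrist_force: [0.5, -0.5, -0.1]
grip_width: 0.499
grasp_force: 0.0
d [-0.0036  0.0017  0.0975] w [-0.0008 -0.0019  0.0012]
```

View pics/s1.png

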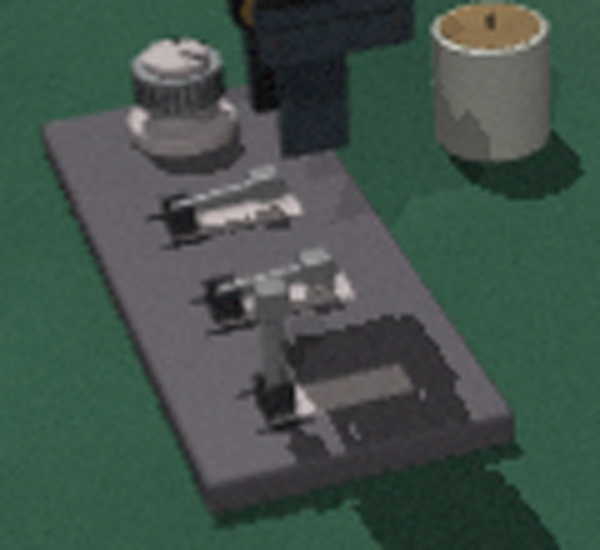

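Peg 1 stands upright at about (270,340) in the crop. Peg 2 next.

```bash
python3 drive.py '[[0.5, [-0.004, 0.001, 0.035], [0, 0, 0]], [0.5, [-0.004, 0.001, 0.07], [0, 0, 0]], [0.5, [-0.004, 0.001, 0.09], [0, 0, 0]], [0.5, [-0.004, 0.001, 0.0965], [0, 0, 0]], [0.5, [-0.004, 0.001, 0.0965], [0, 0, 0]]]'; python3 drive.py '[[0.5, [0, 0, 0.0], [0, 0, 0]], [0, [0, 0, 0], [0, 0, 0]], [0, [0, 0, 0], [0, 0, 0]], [0, [0, 0, 0], [0, 0, 0]], [0, [0, 0, 0], [0, 0, 0]]]' 8;python3 drive.py '[[0, [0, 0, 0], [0, 0, 0]], [0, [0, 0, 0], [0, 0, 0]], [0, [0, 0, 0], [0, 0, 0]]]' ; python3 -c "
from h import *
go(D(.022,-.055,.026),down(A+np.pi/2))"
```

```text
time: 8.88
position: [0.5396, 0.1303, 0.0261]
tool_rot: [0.025, 1.0, -0.0, -0.002]
wrist_force: [1.4, -0.3, 0.7]
grip_width: 0.499
grasp_force: 0.0
time: 9.3
position: [0.5418, 0.1315, 0.0284]
tool_rot: [0.024, 1.0, 0.0, 0.001]
wrist_force: [-0.8, 0.3, 0.4]
grip_width: 0.24
grasp_force: 0.0
time: 9.55
position: [0.5416, 0.1318, 0.0278]
tool_rot: [0.024, 1.0, 0.0, 0.001]
wrist_force: [0.0, 2.2, 1.3]
grip_width: 0.174
grasp_force: 8.0
d [ 0.0021 -0.0009  0.0018] w [0.0009 0.001  0.0016]
```

```bash
python3 drive.py '[[0, [0.0025, 0, -0.016], [0, 0, 0]], [0, [0.010, 0, -0.0306], [0, 0, 0]], [0, [0.0214, 0, -0.042], [0, 0, 0]], [0, [0.036, 0, -0.0495], [0, 0, 0]], [0, [0.052, 0, -0.052], [0, 0, 0]]]'; python3 drive.py '[[0, [0.003, 0, 0], [0, 0, 0]], [0, [0.008, 0, 0], [0, 0, 0]], [0, [0.008, 0, 0], [0, 0, 0]], [0, [0.008, 0, 0], [0, 0, 0]]]' ; python3 drive.py '[[0.5, [0, 0, 0], [0, 0, 0]], [0.5, [0, 0, 0], [0, 0, 0]], [0.5, [0, 0, 0], [0, 0, 0]], [0.5, [0, 0, 0], [0, 0, 0]], [0.5, [0, 0, -0.035], [0, 0, 0]]]' 8;  python3 drive.py '[[0.5, [0, 0, -0.03], [0, 0, 0]], [0.5, [0, 0, -0.07], [0, 0, 0]], [0.5, [0, 0, -0.09], [0, 0, 0]], [0.5, [0, 0, -0.09], [0, 0, 0]]]';python3 - <<'E'
from h import *
f=grab("top")
for t in tums(f): print(t)
print(pose()[0],arm.sense()["joint_pos"])
g=grab("side");cv2.imwrite("pics/s2.png",g)
E
```

```text
time: 9.97
position: [0.4915, 0.1344, 0.0809]
tool_rot: [0.024, 1.0, 0.001, 0.003]
wrist_force: [3.4, 1.3, 1.4]
grip_width: 0.174
grasp_force: 8.0
time: 10.3
position: [0.483, 0.1348, 0.0808]
tool_rot: [0.024, 1.0, 0.001, 0.002]
wrist_force: [1.0, 1.2, 10.1]
grip_width: 0.173
grasp_force: 8.0
time: 10.72
position: [0.4765, 0.133, 0.109]
tool_rot: [0.024, 1.0, -0.002, -0.007]
wrist_force: [0.2, 0.0, -0.4]
grip_width: 0.486
grasp_force: 0.0
time: 11.05
position: [0.4839, 0.1349, 0.2091]
tool_rot: [0.024, 1.0, 0.001, 0.004]
wrist_force: [-0.3, -0.1, -0.3]
grip_width: 0.501
grasp_force: 0.0
(array([ 0.43740517, -0.39150348], dtype=float32), np.float32(2.3892047), np.float32(0.085692875), np.float32(0.046396207))
[0.4824216  0.1344886  0.20632064] [ 2.48903952e-01  2.06029522e-01  1.74351933e+00  1.10651629e-05
  1.18760574e+00 -1.27299435e+00]
```

View pics/s2.png

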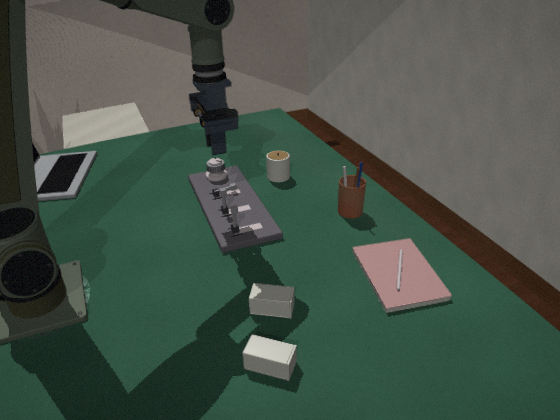

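Both pegs 1 and 2 are upright and the tumblers haven't moved (side pixels (272,300) and (270,357)). Next I grasp tumbler A tilted back toward the robot, so a 90° pitch will invert it.

```bash
cat >> h.py <<'E'
def grasp(b,ang,al,g=.03,z=.036,lift=0):
    "TCP pose to hold tumbler: b bottom mid, ang mouth dir, tilt al"
    R=down(ang-np.pi/2)@Ro.from_rotvec([0,al,0]).as_matrix()
    p=np.array([*(np.array(b)+g*np.array([np.cos(ang),np.sin(ang)])),z+lift])+.019*R[:,2]
    return p,R
AL=1.08
E
python3 -c "
from h import *
p,R=grasp((.5042,-.2525),2.567,AL,lift=.12);print(p);go(p,R);go(p)"
```

```text
[ 0.46495136 -0.22708779  0.14704476]
d [-0.0015 -0.3617  0.0573] w [-0.2836  1.0541  0.4733]
d [-0.0015 -0.3617  0.0573] w [0. 0. 0.]
```

```bash
python3 drive.py '[[0.8, [0, -0.036, 0], [-0.0284, 0.1054, 0.0473]], [0.8, [0, -0.072, 0], [-0.0567, 0.2108, 0.0947]], [0.8, [0, -0.108, 0], [-0.0851, 0.3162, 0.142]], [0.8, [0, -0.144, 0], [-0.1134, 0.4216, 0.1893]], [0.8, [0, -0.18, 0], [-0.1418, 0.527, 0.2367]]]' 8; python3 drive.py '[[0.8, [0, 0, 0], [0, 0, 0]], [0.8, [0, 0, 0], [0, 0, 0]], [0.8, [0, 0, 0], [0, 0, 0]]]'; python3 -c "
from h import *
p,R=grasp((.5042,-.2525),2.567,AL,lift=.12);go(p,R);print(arm.sense()['joint_pos'])
for t in tums(grab('top')):print(t)"
```

```text
time: 11.57
position: [0.4716, -0.0468, 0.2032]
tool_rot: [0.141, 0.952, 0.077, -0.261]
wrist_force: [0.2, 0.6, -0.2]
grip_width: 0.795
grasp_force: 0.0
time: 11.82
position: [0.4717, -0.0452, 0.2028]
tool_rot: [0.14, 0.952, 0.077, -0.26]
wrist_force: [-0.1, 0.4, -0.0]
grip_width: 0.799
grasp_force: 0.0
d [-0.0645 -0.1787  0.011 ] w [-0.1414  0.5231  0.2356]
[-0.20394615  0.46371524  1.49321712  0.12010202  1.72026256 -1.4971047 ]
```

```bash
python3 drive.py '[[0.8, [-0.013, -0.036, 0.002], [-0.0284, 0.1054, 0.0473]], [0.8, [-0.026, -0.072, 0.004], [-0.0567, 0.2108, 0.0947]], [0.8, [-0.039, -0.107, 0.006], [-0.0851, 0.3162, 0.142]], [0.8, [-0.052, -0.143, 0.009], [-0.1134, 0.4216, 0.1893]], [0.8, [-0.0645, -0.1787, 0.011], [-0.1418, 0.525, 0.2367]]]' 8; python3 drive.py '[[0.8, [0, 0, 0], [0, 0, 0]], [0.8, [0, 0, 0], [0, 0, 0]], [0.8, [0, 0, 0], [0, 0, 0]]]'
python3 - <<'E'
from h import *
p,R=grasp((.5042,-.2525),2.567,AL);go(p,R);print(arm.sense()['joint_pos'])
T=grab("top");S=grab("side");print(tums(T))
cv2.imwrite("pics/g1.png",np.hstack([cv2.resize(T[200:350,300:500],None,fx=2,fy=2),cv2.resize(S[200:400,180:380],None,fx=1.9,fy=1.5)]))
E
```

```text
time: 12.28
position: [0.4666, -0.2268, 0.1495]
tool_rot: [0.243, 0.823, 0.145, -0.493]
wrist_force: [2.1, -0.0, 0.5]
grip_width: 0.801
grasp_force: 0.0
time: 12.53
position: [0.4664, -0.2258, 0.1494]
tool_rot: [0.242, 0.823, 0.145, -0.492]
wrist_force: [-0.4, 1.5, 0.9]
grip_width: 0.798
grasp_force: 0.0
d [-0.1076 -0.002   0.0584] w [-0.0012  0.0021  0.0017]
[-0.50949094  0.87172079  1.17344826  0.06818277  2.17243548 -1.50308177]
[]
```

View pics/g1.png

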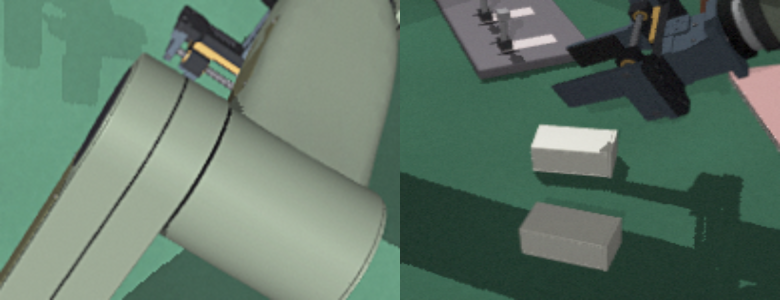

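Side crop: tumbler A is still at about (272,300) in the full image, clear below the fingers. Descending.

```bash
python3 drive.py '[[0.8, [-0.03, -0.002, 0.016], [0, 0, 0]], [0.8, [-0.06, -0.002, 0.032], [0, 0, 0]], [0.8, [-0.085, -0.002, 0.046], [0, 0, 0]], [0.8, [-0.1, -0.002, 0.054], [0, 0, 0]], [0.8, [-0.1075, -0.002, 0.058], [0, 0, 0]]]' 8; python3 drive.py '[[0.8, [0, 0, 0], [0, 0, 0]], [0.8, [0, 0, 0], [0, 0, 0]]]'
python3 - <<'E'
from h import *
p,R=grasp((.5042,-.2525),2.567,AL);go(p,R);print(p,arm.sense()['joint_pos'])
S=grab("side")
cv2.imwrite("pics/g2.png",cv2.resize(S[240:360,200:360],None,fx=4,fy=4,interpolation=2))
E
```

```text
time: 13.05
position: [0.465, -0.2274, 0.0273]
tool_rot: [0.242, 0.824, 0.145, -0.492]
wrist_force: [0.1, 0.6, 0.5]
grip_width: 0.797
grasp_force: 0.0
time: 13.22
position: [0.4655, -0.2287, 0.0286]
tool_rot: [0.243, 0.824, 0.145, -0.491]
wrist_force: [-0.4, -0.1, 0.5]
grip_width: 0.801
grasp_force: 0.0
d [-0.0007  0.001   0.0019] w [-0.0005  0.0042  0.0008]
[ 0.46495136 -0.22708779  0.02704476] [-0.51331777  0.99675845  1.22780596  0.05850932  1.99139398 -1.51852479]
```

View pics/g2.png

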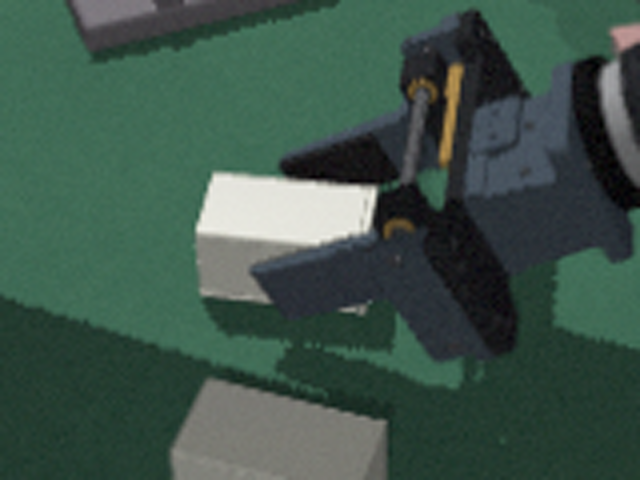

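The fingers straddle tumbler A. Gripping and lifting.

```bash
python3 drive.py '[[0, [0, 0, 0.001], [0, 0, 0]], [0, [0, 0, 0.001], [0, 0, 0]], [0, [0, 0, 0.001], [0, 0, 0]], [0, [0, 0, 0.001], [0, 0, 0]], [0, [0, 0, 0.001], [0, 0, 0]]]' 30; python3 drive.py '[[0, [0, 0, 0], [0, 0, 0]], [0, [0.018, 0, -0.01], [0, 0, 0]], [0, [0.053, 0, -0.028], [0, 0, 0]], [0, [0.088, 0, -0.047], [0, 0, 0]], [0, [0.123, 0, -0.066], [0, 0, 0]]]'; python3 drive.py '[[0, [0.025, 0, -0.013], [0, 0, 0]], [0, [0.05, 0, -0.026], [0, 0, 0]], [0, [0.05, 0, -0.026], [0, 0, 0]]]';python3 -c "
from h import *
f=D(-.03,-.055,.146);R=down(A+np.pi/2+.06)@Ro.from_rotvec([0,AL-np.pi/2,0]).as_matrix()
# at rest on deck: grasp z .02+.086-.03 ; clear: +.085
p=np.array([f[0],f[1],.02+.086-.03+.095])+.019*R[:,2];print(p);go(p,R);print(arm.sense()['joint_pos'])"
```

```text
time: 13.68
position: [0.4642, -0.2283, 0.0267]
tool_rot: [0.243, 0.823, 0.146, -0.492]
wrist_force: [0.9, 1.3, 1.6]
grip_width: 0.502
grasp_force: 30.0
time: 14.1
position: [0.4638, -0.2285, 0.1666]
tool_rot: [0.243, 0.823, 0.146, -0.493]
wrist_force: [1.6, -0.7, -2.2]
grip_width: 0.503
grasp_force: 30.0
time: 14.35
position: [0.4641, -0.2286, 0.2271]
tool_rot: [0.244, 0.825, 0.145, -0.488]
wrist_force: [-0.2, -0.3, -0.5]
grip_width: 0.504
grasp_force: 30.0
[0.49648143 0.13375193 0.1542428 ]
d [0.0176 0.3217 0.184 ] w [ 0.1848 -1.5112 -0.6191]
[-0.51439937  0.80266088  1.10847243  0.0711006   2.2974747  -1.49499502]
```

```bash
cat >> h.py <<'E'
def place(y,z,yaw=.06,off=.0127,g=.03,al=AL):
    "TCP pose with inverted tumbler over peg y; z = rim height above deck"
    R=down(A+np.pi/2+yaw)@Ro.from_rotvec([0,al-np.pi/2,0]).as_matrix()
    f=D(-.03,y,.02+.086-g+z);o=A+yaw
    return np.array(f)-off*np.array([np.cos(o),np.sin(o),0])+.019*R[:,2],R
E
python3 -c "
from h import *
p,R=place(-.055,.12);print(p);go(p,R);P,Q=pose();d=Q.T@(p-P);w=Ro.from_matrix(Q.T@R).as_rotvec()
for k in range(1,6):print((d*k/14).round(4),(w*k/14).round(4))"
```

```text
[0.48378199 0.13363255 0.1792428 ]
d [0.0447 0.3147 0.1813] w [ 0.1848 -1.5112 -0.6191]
[0.0032 0.0225 0.0129] [ 0.0132 -0.1079 -0.0442]
[0.0064 0.045  0.0259] [ 0.0264 -0.2159 -0.0884]
[0.0096 0.0674 0.0388] [ 0.0396 -0.3238 -0.1327]
[0.0128 0.0899 0.0518] [ 0.0528 -0.4318 -0.1769]
[0.016  0.1124 0.0647] [ 0.066  -0.5397 -0.2211]
```

```bash
python3 drive.py '[[0, [0.003, 0.0225, 0.013], [0.013, -0.108, -0.044]], [0, [0.006, 0.045, 0.026], [0.026, -0.216, -0.088]], [0, [0.01, 0.067, 0.039], [0.04, -0.324, -0.133]], [0, [0.013, 0.09, 0.052], [0.053, -0.432, -0.177]], [0, [0.016, 0.112, 0.065], [0.066, -0.54, -0.221]]]';python3 drive.py '[[0, [0, 0, 0], [0, 0, 0]], [0, [0, 0, 0], [0, 0, 0]]]'; python3 -c "
from h import *
p,R=place(-.055,.12);P,Q=pose();d=Q.T@(p-P);w=Ro.from_matrix(Q.T@R).as_rotvec()
print(arm.sense()['joint_pos'])
for k in range(1,6):print((d*k/9).round(4),(w*k/9).round(4))"
```

```text
time: 14.77
position: [0.4703, -0.0978, 0.2044]
tool_rot: [0.165, 0.951, 0.101, -0.242]
wrist_force: [-0.5, 0.3, -2.2]
grip_width: 0.502
grasp_force: 30.0
time: 14.93
position: [0.4688, -0.0976, 0.2061]
tool_rot: [0.165, 0.95, 0.101, -0.244]
wrist_force: [0.3, -0.5, -1.0]
grip_width: 0.504
grasp_force: 30.0
[-0.31668843  0.45978904  1.48470279  0.12611861  1.71707432 -1.55876523]
[0.0039 0.024  0.0088] [ 0.0135 -0.1088 -0.0441]
[0.0078 0.0481 0.0177] [ 0.0269 -0.2177 -0.0881]
[0.0118 0.0721 0.0265] [ 0.0404 -0.3265 -0.1322]
[0.0157 0.0962 0.0354] [ 0.0539 -0.4353 -0.1762]
[0.0196 0.1202 0.0442] [ 0.0673 -0.5442 -0.2203]
```

```bash
python3 drive.py '[[0, [0.004, 0.024, 0.006], [0.0135, -0.109, -0.044]], [0, [0.008, 0.048, 0.013], [0.027, -0.218, -0.088]], [0, [0.012, 0.072, 0.02], [0.04, -0.3265, -0.132]], [0, [0.016, 0.096, 0.028], [0.054, -0.435, -0.176]], [0, [0.02, 0.12, 0.036], [0.067, -0.544, -0.22]]]';python3 drive.py '[[0, [0, 0, 0], [0, 0, 0]], [0, [0, 0, 0], [0, 0, 0]]]'; python3 -c "
from h import *
p,R=place(-.055,.12);P,Q=pose();d=Q.T@(p-P);w=Ro.from_matrix(Q.T@R).as_rotvec()
print(arm.sense()['joint_pos'])
for k in range(1,5):print((d*k/4).round(4),(w*k/4).round(4))"
```

```text
time: 15.35
position: [0.4827, 0.0271, 0.1973]
tool_rot: [0.075, 0.996, 0.047, 0.029]
wrist_force: [-0.3, -0.4, -0.8]
grip_width: 0.504
grasp_force: 30.0
time: 15.52
position: [0.4803, 0.0277, 0.197]
tool_rot: [0.074, 0.996, 0.047, 0.025]
wrist_force: [1.0, -0.1, -1.1]
grip_width: 0.504
grasp_force: 30.0
[-0.03077675  0.15491466  1.83909189  0.10388361  1.09573669 -1.49826252]
[0.0033 0.0258 0.0069] [ 0.0134 -0.1098 -0.0443]
[0.0066 0.0515 0.0137] [ 0.0269 -0.2195 -0.0887]
[0.0099 0.0773 0.0206] [ 0.0403 -0.3293 -0.133 ]
[0.0132 0.1031 0.0275] [ 0.0538 -0.4391 -0.1774]
```

```bash
python3 drive.py '[[0, [0.003, 0.026, 0.004], [0.0134, -0.11, -0.044]], [0, [0.0065, 0.0515, 0.01], [0.027, -0.2195, -0.089]], [0, [0.01, 0.077, 0.019], [0.04, -0.329, -0.133]], [0, [0.0132, 0.103, 0.0275], [0.054, -0.439, -0.177]], [0, [0.0132, 0.103, 0.0275], [0.054, -0.439, -0.177]]]';python3 drive.py '[[0, [0, 0, 0], [0, 0, 0]], [0, [0, 0, 0], [0, 0, 0]], [0, [0, 0, 0], [0, 0, 0]]]'
python3 - <<'E'
from h import *
p,R=place(-.055,.12);go(p,R)
print(arm.sense()['joint_pos'])
S=grab("side");T=grab("top");print(tums(T))
cv2.imwrite("pics/g3.png",np.hstack([cv2.resize(S[100:250,170:300],None,fx=3,fy=3,interpolation=2),cv2.resize(T[180:330,180:310],None,fx=3,fy=3,interpolation=2)]))
E
```

```text
time: 15.93
position: [0.4838, 0.1337, 0.1774]
tool_rot: [-0.005, 0.97, -0.0, 0.243]
wrist_force: [-0.5, -0.0, -0.8]
grip_width: 0.502
grasp_force: 30.0
time: 16.18
position: [0.4871, 0.1322, 0.1803]
tool_rot: [-0.002, 0.97, 0.001, 0.244]
wrist_force: [-0.7, 0.2, -1.1]
grip_width: 0.503
grasp_force: 30.0
d [ 0.0034  0.0015 -0.0006] w [-0.0023  0.0024 -0.0044]
[ 0.34845122  0.0388079   2.13023757 -0.32313739  0.52683749 -0.98335856]
[(array([ 0.4383667 , -0.38999778], dtype=float32), np.float32(2.3721406), np.float32(0.091668874), np.float32(0.052364334))]
```

View pics/g3.png

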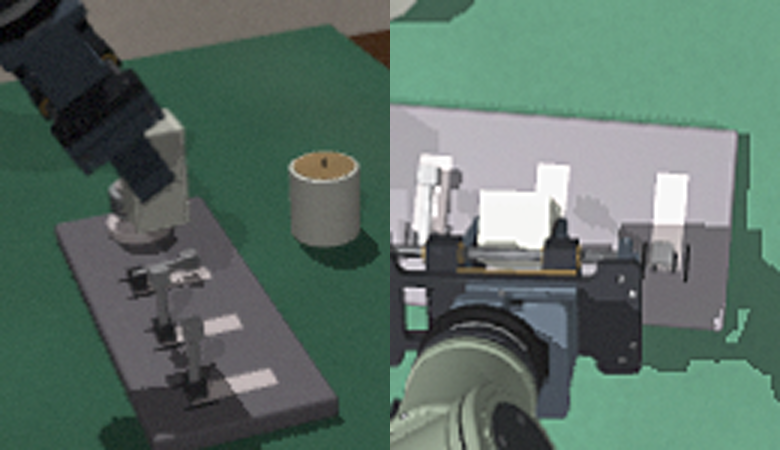

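The tumbler is inverted in the grip (white block at (155,170) in the side crop), above the deck. I'll align the heading radially, since that keeps the wrist away from its limit, and check the bottom-face centre.

Run:
```python
from h import *
p,R=place(-.055,.12,yaw=.31);go(p,R)
```

```text
d [ 0.0033  0.0007 -0.0003] w [-0.1203  0.0033 -0.2252]
```

```bash
python3 drive.py '[[0, [0.001, 0, 0], [-0.04, 0.001, -0.075]], [0, [0.002, 0, 0], [-0.08, 0.002, -0.15]], [0, [0.003, 0.0007, 0], [-0.12, 0.003, -0.225]], [0, [0.003, 0.0007, 0], [-0.12, 0.003, -0.225]], [0, [0.003, 0.0007, 0], [-0.12, 0.003, -0.225]]]';python3 drive.py '[[0, [0, 0, 0], [0, 0, 0]], [0, [0, 0, 0], [0, 0, 0]], [0, [0, 0, 0], [0, 0, 0]]]'
python3 - <<'E'
from h import *
p,R=place(-.055,.12,yaw=.31);go(p,R);go(place(-.055,.0)[0])
print(arm.sense()['joint_pos'])
T=grab("top");h=cv2.cvtColor(T,cv2.COLOR_BGR2HSV);w=(h[...,1]<40)&(h[...,2]>215)
foot=D(-.03,-.055,.226);u=proj("top",foot)[0].astype(int);print("foot px",u)
w2=np.zeros_like(w);w2[u[1]-18:u[1]+18,u[0]-18:u[0]+18]=w[u[1]-18:u[1]+18,u[0]-18:u[0]+18]
for c in big(w2,100):
    r=cv2.minAreaRect(plane("top",c[:,0],.226)[:,:2].astype(np.float32));print(r,"want",foot)
E
```

```text
time: 16.7
position: [0.4837, 0.1322, 0.1792]
tool_rot: [-0.125, 0.962, 0.031, 0.241]
wrist_force: [-0.7, -0.6, -1.6]
grip_width: 0.5
grasp_force: 30.0
time: 16.95
position: [0.483, 0.1338, 0.1789]
tool_rot: [-0.127, 0.962, 0.032, 0.241]
wrist_force: [-0.2, -0.4, -0.7]
grip_width: 0.499
grasp_force: 30.0
d [-0.0007 -0.0013  0.    ] w [0.0008 0.0003 0.0021]
d [ 0.0558 -0.0003  0.1059] w [0. 0. 0.]
[ 0.24091119  0.02256834  2.15064576  0.02067164  0.47747017 -1.60759769]
foot px [219 256]
((0.497773677110672, 0.12866851687431335), (0.04509430006146431, 0.06429821997880936), 15.79028034210205) want [np.float64(0.4875265846346861), np.float64(0.13366774719023242), 0.226]
```

```bash
python3 drive.py '[[0, [0.012, -0.0005, 0.024], [0, 0, 0]], [0, [0.024, -0.001, 0.047], [0, 0, 0]], [0, [0.036, -0.001, 0.069], [0, 0, 0]], [0, [0.046, -0.001, 0.088], [0, 0, 0]], [0, [0.0525, -0.001, 0.1], [0, 0, 0]]]';python3 drive.py '[[0, [0, 0, 0], [0, 0, 0]], [0, [0, 0, 0], [0, 0, 0]], [0, [0, 0, 0], [0, 0, 0]]]'
python3 - <<'E'
from h import *
p,R=place(-.055,.0,yaw=.31);go(p,R);print(arm.sense()['joint_pos'])
E
```

```text
time: 17.42
position: [0.4826, 0.1331, 0.0637]
tool_rot: [-0.127, 0.962, 0.032, 0.239]
wrist_force: [-0.0, -0.2, -1.3]
grip_width: 0.504
grasp_force: 30.0
time: 17.67
position: [0.4848, 0.1335, 0.0669]
tool_rot: [-0.127, 0.961, 0.032, 0.242]
wrist_force: [0.2, -0.2, -0.8]
grip_width: 0.502
grasp_force: 30.0
d [ 0.0046 -0.0006  0.0063] w [0.0013 0.0025 0.0029]
[ 0.23845191  0.21331857  2.31765727  0.09518672  0.11800434 -1.68671898]
```

```bash
python3 drive.py '[[0, [0.0015, 0, 0.003], [0, 0, 0]], [0, [0.003, 0, 0.006], [0, 0, 0]], [0, [0.003, 0, 0.006], [0, 0, 0]], [0, [0.003, 0, 0.006], [0, 0, 0]]]'
python3 - <<'E'
from h import *
p,R=place(-.055,.0,yaw=.31);go(p,R);print(arm.sense()['joint_pos'],arm.sense()['wrist_force'])
S=grab("side");cv2.imwrite("pics/g4.png",cv2.resize(S[140:250,180:290],None,fx=5,fy=5,interpolation=2))
E
```

```text
time: 18.0
position: [0.484, 0.1332, 0.0594]
tool_rot: [-0.127, 0.962, 0.032, 0.241]
wrist_force: [0.1, -0.1, -0.8]
grip_width: 0.503
grasp_force: 30.0
d [ 0.0003 -0.0004  0.    ] w [0.0012 0.0007 0.0025]
[ 0.23808314  0.22825795  2.32765737  0.11864906  0.09499937 -1.71025299] [ 0.05488002 -0.12511655 -0.80880305]
```

View pics/g4.png

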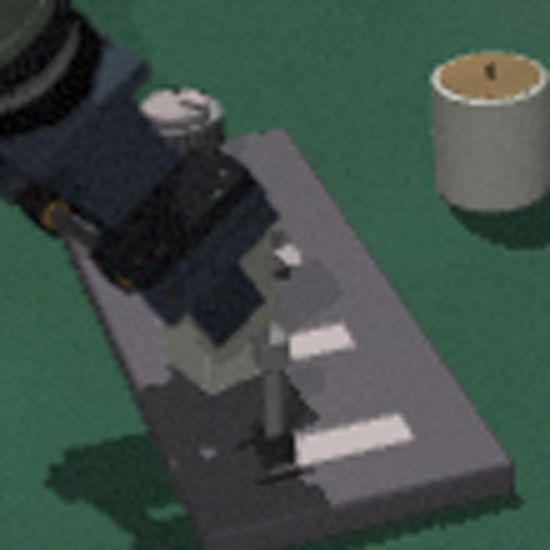

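The tumbler is down over peg 2, with almost no gap to the deck. I'll feel for contact.

```bash
python3 drive.py '[[0, [0.0007, 0, 0.0014], [0, 0, 0]], [0, [0.0007, 0, 0.0014], [0, 0, 0]], [0, [0.0007, 0, 0.0014], [0, 0, 0]]]'
```

```text
time: 18.3
position: [0.4844, 0.1332, 0.0587]
tool_rot: [-0.127, 0.961, 0.032, 0.242]
wrist_force: [-4.3, -0.9, 7.9]
grip_width: 0.505
grasp_force: 30.0
```

```bash
python3 drive.py '[[0.66, [0, 0, 0], [0, 0, 0]], [0.66, [0, 0, 0], [0, 0, 0]], [0.66, [0, 0, 0], [0, 0, 0]], [0.66, [0, 0, 0], [0, 0, 0]], [0.66, [0, 0, 0], [0, 0, 0]]]'; python3 drive.py '[[0.66, [0, 0, -0.015], [0, 0, 0]], [0.66, [0, 0, -0.04], [0, 0, 0]], [0.66, [0, 0, -0.08], [0, 0, 0]], [0.66, [0, 0, -0.12], [0, 0, 0]], [0.66, [-0.02, 0, -0.15], [0, 0, 0]]]';python3 drive.py '[[0.8, [0, 0, 0], [0, 0, 0]], [0.8, [0, 0, 0], [0, 0, 0]]]'
python3 - <<'E'
from h import *
T=grab("top");h=cv2.cvtColor(T,cv2.COLOR_BGR2HSV);w=(h[...,1]<40)&(h[...,2]>225)
print(tums(T),pose()[0])
foot=D(-.03,-.055,.106);u=proj("top",foot)[0].astype(int);w2=np.zeros_like(w);s=np.s_[u[1]-20:u[1]+20,u[0]-20:u[0]+20];w2[s]=w[s]
for c in big(w2,80):
    r=cv2.minAreaRect(plane("top",c[:,0],.106)[:,:2].astype(np.float32));print(r,"want",foot)
S=grab("side")
cv2.imwrite("pics/g5.png",np.hstack([cv2.resize(S[140:250,180:290],None,fx=3.5,fy=3.5,interpolation=2),cv2.resize(T[200:310,180:290],None,fx=3.5,fy=3.5,interpolation=2)]))
p,R=grasp((.4374,-.3915),2.389,AL,lift=.12);print(p);go(p,R)
E
```

```text
time: 18.72
position: [0.4841, 0.1332, 0.0575]
tool_rot: [-0.127, 0.962, 0.032, 0.241]
wrist_force: [-0.7, -0.4, -0.1]
grip_width: 0.661
grasp_force: 0.0
time: 19.13
position: [0.4278, 0.1182, 0.1986]
tool_rot: [-0.127, 0.962, 0.031, 0.238]
wrist_force: [0.5, 0.6, -0.0]
grip_width: 0.66
grasp_force: 0.0
time: 19.3
position: [0.4341, 0.1197, 0.2022]
tool_rot: [-0.127, 0.961, 0.032, 0.244]
wrist_force: [-0.6, -0.5, -0.6]
grip_width: 0.775
grasp_force: 0.0
[(array([ 0.43839765, -0.38996583], dtype=float32), np.float32(2.3721402), np.float32(0.09166891), np.float32(0.05227544))] [0.4327079 0.1194394 0.1998745]
((0.49664703011512756, 0.13462848961353302), (0.07029542326927185, 0.052285656332969666), 4.619073867797852) want [np.float64(0.4875265846346861), np.float64(0.13366774719023242), 0.106]
[ 0.40327103 -0.35953989  0.14704476]
d [ 0.1583 -0.455  -0.026 ] w [-0.3255  1.4211  1.0697]
```

View pics/g5.png

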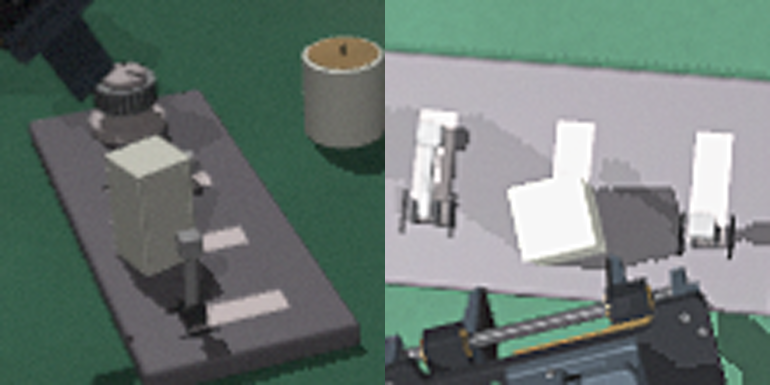

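Tumbler A stands upright over peg 2 (top face centred at about (228,263) in the full image) and peg 1 is still upright. Next, tumbler B, which hasn't moved.

```bash
cat >> h.py <<'E'
def rows(p,R,n):
    P,Q=pose();d=Q.T@(p-P);w=Ro.from_matrix(Q.T@R).as_rotvec()
    for k in range(1,min(n,5)+1):print((d*k/n).round(3),(w*k/n).round(3))
E
python3 -c "
from h import *
rows(*grasp((.4376,-.391),2.385,AL,lift=.14),16)"
```

```text
[ 0.009 -0.028 -0.003] [-0.02   0.089  0.067]
[ 0.019 -0.057 -0.005] [-0.041  0.177  0.134]
[ 0.028 -0.085 -0.008] [-0.061  0.266  0.201]
[ 0.037 -0.114 -0.011] [-0.082  0.355  0.268]
[ 0.046 -0.142 -0.014] [-0.102  0.444  0.336]
```

```bash
python3 drive.py '[[0.8, [0.009, -0.028, -0.003], [-0.02, 0.089, 0.067]], [0.8, [0.019, -0.057, -0.005], [-0.041, 0.177, 0.134]], [0.8, [0.028, -0.085, -0.008], [-0.061, 0.266, 0.201]], [0.8, [0.037, -0.114, -0.011], [-0.082, 0.355, 0.268]], [0.8, [0.046, -0.142, -0.014], [-0.102, 0.444, 0.336]]]';python3 drive.py '[[0.8, [0, 0, 0], [0, 0, 0]], [0.8, [0, 0, 0], [0, 0, 0]]]';  python3 -c "
from h import *
rows(*grasp((.4376,-.391),2.385,AL,lift=.14),11)"
```

```text
time: 19.82
position: [0.4231, -0.0312, 0.1888]
tool_rot: [0.02, 0.996, 0.092, 0.006]
wrist_force: [0.9, 1.8, -0.2]
grip_width: 0.8
grasp_force: 0.0
time: 19.98
position: [0.4241, -0.0312, 0.1876]
tool_rot: [0.02, 0.996, 0.092, 0.007]
wrist_force: [0.1, 0.2, -0.0]
grip_width: 0.799
grasp_force: 0.0
[ 0.001 -0.03  -0.004] [-0.02   0.088  0.067]
[ 0.001 -0.059 -0.007] [-0.04   0.177  0.134]
[ 0.002 -0.089 -0.011] [-0.061  0.265  0.2  ]
[ 0.003 -0.119 -0.014] [-0.081  0.354  0.267]
[ 0.003 -0.148 -0.018] [-0.101  0.442  0.334]
```

```bash
python3 drive.py '[[0.8, [0.001, -0.03, -0.004], [-0.02, 0.088, 0.067]], [0.8, [0.001, -0.059, -0.007], [-0.04, 0.177, 0.134]], [0.8, [0.002, -0.089, -0.011], [-0.061, 0.265, 0.2]], [0.8, [0.003, -0.119, -0.014], [-0.081, 0.354, 0.267]], [0.8, [0.003, -0.148, -0.018], [-0.101, 0.442, 0.334]]]';python3 drive.py '[[0.8, [0, 0, 0], [0, 0, 0]], [0.8, [0, 0, 0], [0, 0, 0]]]';  python3 -c "
from h import *
rows(*grasp((.4376,-.391),2.385,AL,lift=.14),6)"
```

```text
time: 20.4
position: [0.4147, -0.1779, 0.1803]
tool_rot: [0.162, 0.95, 0.143, -0.225]
wrist_force: [0.1, 0.1, 0.3]
grip_width: 0.798
grasp_force: 0.0
time: 20.57
position: [0.4152, -0.178, 0.1782]
tool_rot: [0.162, 0.95, 0.144, -0.225]
wrist_force: [0.1, 0.8, -0.2]
grip_width: 0.8
grasp_force: 0.0
[-0.007 -0.028 -0.008] [-0.02   0.088  0.067]
[-0.013 -0.057 -0.016] [-0.041  0.177  0.135]
[-0.02  -0.085 -0.024] [-0.061  0.265  0.202]
[-0.026 -0.114 -0.032] [-0.081  0.354  0.269]
[-0.033 -0.142 -0.04 ] [-0.102  0.442  0.337]
```

```bash
python3 drive.py '[[0.8, [-0.007, -0.028, -0.008], [-0.02, 0.088, 0.067]], [0.8, [-0.013, -0.057, -0.016], [-0.041, 0.177, 0.135]], [0.8, [-0.02, -0.085, -0.024], [-0.061, 0.265, 0.202]], [0.8, [-0.026, -0.114, -0.032], [-0.081, 0.354, 0.269]], [0.8, [-0.033, -0.142, -0.04], [-0.102, 0.442, 0.337]]]';python3 drive.py '[[0.8, [0, 0, 0], [0, 0, 0]], [0.8, [0, 0, 0], [0, 0, 0]]]';  python3 - <<'E'
from h import *
rows(*grasp((.4376,-.391),2.385,AL,lift=.14),2);print(arm.sense()["joint_pos"])
S0=cv2.imread("pics/s2.png");S=grab("side")
cv2.imwrite("pics/g6.png",np.hstack([cv2.resize(I[280:400,200:330],None,fx=3,fy=3) for I in(S0,S)]))
E
```

```text
time: 20.98
position: [0.4063, -0.3278, 0.1727]
tool_rot: [0.293, 0.83, 0.183, -0.438]
wrist_force: [1.3, -1.0, -0.0]
grip_width: 0.798
grasp_force: 0.0
time: 21.15
position: [0.4057, -0.3282, 0.169]
tool_rot: [0.293, 0.83, 0.184, -0.438]
wrist_force: [0.2, -0.0, 0.1]
grip_width: 0.798
grasp_force: 0.0
[-0.005 -0.012 -0.007] [-0.01   0.044  0.034]
[-0.011 -0.025 -0.015] [-0.02   0.088  0.069]
[-0.71429444  0.81706547  1.17218669  0.02244622  2.14322933 -1.60499538]
```

View pics/g6.png

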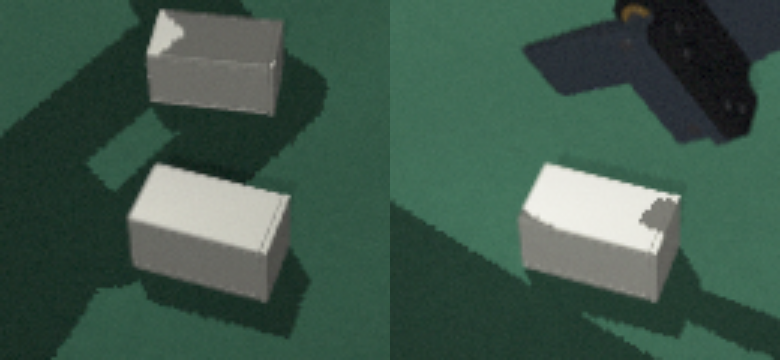

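B is unmoved (identical outline in both crops). Aligning, then descending.

```bash
python3 drive.py '[[0.8, [-0.005, -0.012, -0.007], [-0.01, 0.044, 0.034]], [0.8, [-0.011, -0.025, -0.015], [-0.02, 0.088, 0.069]], [0.8, [-0.011, -0.025, -0.015], [-0.02, 0.088, 0.069]], [0.8, [-0.011, -0.025, -0.015], [-0.02, 0.088, 0.069]]]';  python3 - <<'E'
from h import *
rows(*grasp((.4376,-.391),2.385,AL),4)
E
```

```text
time: 21.53
position: [0.4042, -0.3585, 0.1709]
tool_rot: [0.317, 0.799, 0.189, -0.475]
wrist_force: [-0.2, -0.1, 0.0]
grip_width: 0.804
grasp_force: 0.0
[-0.032 -0.     0.017] [-0.     0.002  0.   ]
[-0.063 -0.     0.034] [-0.     0.004  0.   ]
[-0.095 -0.001  0.052] [-0.001  0.006  0.001]
[-0.126 -0.001  0.069] [-0.001  0.008  0.001]
```

```bash
python3 drive.py '[[0.8, [-0.032, 0, 0.017], [0, 0, 0]], [0.8, [-0.063, 0, 0.034], [0, 0, 0]], [0.8, [-0.095, 0, 0.052], [0, 0, 0]], [0.8, [-0.115, 0, 0.063], [0, 0, 0]], [0.8, [-0.125, 0, 0.069], [0, 0, 0]]]';python3 drive.py '[[0.8, [0, 0, 0], [0, 0, 0]], [0.8, [0, 0, 0], [0, 0, 0]], [0, [0, 0, 0], [0, 0, 0]]]' 30;  python3 - <<'E'
from h import *
go(*grasp((.4376,-.391),2.385,AL))
E
python3 drive.py '[[0, [0, 0, 0], [0, 0, 0]], [0, [0, 0, 0], [0, 0, 0]], [0, [0, 0, 0], [0, 0, 0]], [0, [0, 0, 0], [0, 0, 0]], [0, [0, 0, 0], [0, 0, 0]]]'
```

```text
time: 21.95
position: [0.4029, -0.3569, 0.026]
tool_rot: [0.316, 0.798, 0.189, -0.476]
wrist_force: [-0.7, -0.2, 0.3]
grip_width: 0.801
grasp_force: 0.0
time: 22.2
position: [0.4038, -0.3595, 0.0291]
tool_rot: [0.318, 0.799, 0.188, -0.474]
wrist_force: [0.1, -0.9, 0.6]
grip_width: 0.756
grasp_force: 0.0
d [-0.0015  0.0003  0.0014] w [-0.0003  0.0091 -0.0006]
time: 22.62
position: [0.4032, -0.3596, 0.0274]
tool_rot: [0.318, 0.798, 0.189, -0.475]
wrist_force: [1.2, -0.7, 3.9]
grip_width: 0.506
grasp_force: 30.0
```

```bash
python3 drive.py '[[0, [0.018, 0, -0.01], [0, 0, 0]], [0, [0.053, 0, -0.028], [0, 0, 0]], [0, [0.088, 0, -0.047], [0, 0, 0]], [0, [0.123, 0, -0.066], [0, 0, 0]], [0, [0.158, 0, -0.085], [0, 0, 0]]]';python3 drive.py '[[0, [0.018, 0, -0.01], [0, 0, 0]], [0, [0.018, 0, -0.01], [0, 0, 0]], [0, [0.018, 0, -0.01], [0, 0, 0]]]';  python3 - <<'E'
from h import *
rows(*place(-.15,.13,yaw=.13,off=.0132),15)
E
```

```text
time: 23.03
position: [0.4025, -0.359, 0.2072]
tool_rot: [0.318, 0.798, 0.189, -0.476]
wrist_force: [0.3, -1.5, -0.9]
grip_width: 0.509
grasp_force: 30.0
time: 23.28
position: [0.403, -0.3594, 0.2265]
tool_rot: [0.318, 0.799, 0.188, -0.474]
wrist_force: [-0.2, -0.0, -2.7]
grip_width: 0.503
grasp_force: 30.0
[0.005 0.023 0.014] [ 0.018 -0.097 -0.059]
[0.01  0.045 0.028] [ 0.035 -0.195 -0.118]
[0.014 0.068 0.042] [ 0.053 -0.292 -0.177]
[0.019 0.091 0.056] [ 0.07  -0.39  -0.236]
[0.024 0.114 0.07 ] [ 0.088 -0.487 -0.295]
```

```bash
python3 drive.py '[[0, [0.005, 0.023, 0.014], [0.018, -0.097, -0.059]], [0, [0.01, 0.045, 0.028], [0.035, -0.195, -0.118]], [0, [0.014, 0.068, 0.042], [0.053, -0.292, -0.177]], [0, [0.019, 0.091, 0.056], [0.07, -0.39, -0.236]], [0, [0.024, 0.114, 0.07], [0.088, -0.487, -0.295]]]';python3 drive.py '[[0, [0, 0, 0], [0, 0, 0]], [0, [0, 0, 0], [0, 0, 0]]]';  python3 - <<'E'
from h import *
rows(*place(-.15,.13,yaw=.13,off=.0132),10)
E
```

```text
time: 23.7
position: [0.4281, -0.2247, 0.2115]
tool_rot: [0.212, 0.934, 0.14, -0.25]
wrist_force: [0.3, -0.1, -2.0]
grip_width: 0.502
grasp_force: 30.0
time: 23.87
position: [0.427, -0.2244, 0.2136]
tool_rot: [0.212, 0.934, 0.139, -0.252]
wrist_force: [0.3, -1.3, -1.1]
grip_width: 0.502
grasp_force: 30.0
[0.003 0.025 0.01 ] [ 0.018 -0.098 -0.059]
[0.007 0.05  0.019] [ 0.036 -0.196 -0.118]
[0.01  0.075 0.029] [ 0.053 -0.294 -0.177]
[0.013 0.1   0.038] [ 0.071 -0.392 -0.235]
[0.016 0.125 0.048] [ 0.089 -0.491 -0.294]
```

```bash
python3 drive.py '[[0, [0.003, 0.025, 0.008], [0.018, -0.098, -0.059]], [0, [0.007, 0.05, 0.016], [0.036, -0.196, -0.118]], [0, [0.01, 0.075, 0.024], [0.053, -0.294, -0.177]], [0, [0.013, 0.1, 0.032], [0.071, -0.392, -0.235]], [0, [0.016, 0.125, 0.04], [0.089, -0.491, -0.294]]]';python3 drive.py '[[0, [0, 0, 0], [0, 0, 0]], [0, [0, 0, 0], [0, 0, 0]]]';  python3 - <<'E'
from h import *
rows(*place(-.15,.13,yaw=.13,off=.0132),5)
E
```

```text
time: 24.28
position: [0.4583, -0.0976, 0.2066]
tool_rot: [0.092, 0.993, 0.077, -0.003]
wrist_force: [-0.1, 0.5, -1.0]
grip_width: 0.505
grasp_force: 30.0
time: 24.45
position: [0.4565, -0.0969, 0.2069]
tool_rot: [0.092, 0.993, 0.077, -0.006]
wrist_force: [0.8, -0.1, -1.6]
grip_width: 0.506
grasp_force: 30.0
[0.    0.027 0.008] [ 0.018 -0.098 -0.059]
[0.001 0.053 0.015] [ 0.035 -0.197 -0.118]
[0.001 0.08  0.023] [ 0.053 -0.295 -0.177]
[0.002 0.106 0.031] [ 0.07  -0.393 -0.237]
[0.002 0.133 0.038] [ 0.088 -0.492 -0.296]
```

```bash
python3 drive.py '[[0, [0, 0.027, 0.005], [0.018, -0.098, -0.059]], [0, [0.001, 0.053, 0.01], [0.035, -0.197, -0.118]], [0, [0.001, 0.08, 0.018], [0.053, -0.295, -0.177]], [0, [0.002, 0.106, 0.028], [0.07, -0.393, -0.237]], [0, [0.002, 0.133, 0.038], [0.088, -0.492, -0.296]]]';python3 drive.py '[[0, [0, 0, 0], [0, 0, 0]], [0, [0, 0, 0], [0, 0, 0]], [0, [0, 0, 0], [0, 0, 0]]]';  python3 - <<'E'
from h import *
go(*place(-.15,.13,yaw=.13,off=.0132));rows(*place(-.15,.006,yaw=.13,off=.0132),5)
print(arm.sense()["joint_pos"])
T=grab("top");h=cv2.cvtColor(T,cv2.COLOR_BGR2HSV);w=(h[...,1]<40)&(h[...,2]>215)
foot=D(-.03,-.15,.236);u=proj("top",foot)[0].astype(int);print(u)
S=grab("side");us=proj("side",D(-.03,-.15,.236))[0].astype(int);ut=proj("side",D(-.03,-.15,.15))[0].astype(int)
for q in(us,ut):cv2.circle(S,tuple(map(int,q)),1,(0,0,255),-1)
cv2.circle(T,tuple(map(int,u)),1,(0,0,255),-1)
cv2.imwrite("pics/g7.png",np.hstack([cv2.resize(S[110:250,180:320],None,fx=2.8,fy=2.8,interpolation=2),cv2.resize(T[190:330,190:330],None,fx=2.8,fy=2.8,interpolation=2)]))
E
```

```text
time: 24.87
position: [0.4817, 0.0375, 0.1907]
tool_rot: [-0.038, 0.968, 0.008, 0.246]
wrist_force: [1.1, -0.6, -3.8]
grip_width: 0.502
grasp_force: 30.0
time: 25.12
position: [0.4819, 0.0371, 0.1908]
tool_rot: [-0.038, 0.969, 0.009, 0.244]
wrist_force: [0.5, 0.4, -0.8]
grip_width: 0.506
grasp_force: 30.0
d [ 0.0037  0.0016 -0.0001] w [-0.002   0.0024 -0.0011]
[0.012 0.    0.022] [-0.  0. -0.]
[0.025 0.001 0.044] [-0.001  0.001 -0.   ]
[0.037 0.001 0.065] [-0.001  0.001 -0.001]
[0.05  0.001 0.087] [-0.002  0.002 -0.001]
[0.062 0.002 0.109] [-0.002  0.002 -0.001]
[ 0.04229135 -0.02341582  2.16179377  0.03180122  0.51049453 -1.63017469]
[267 259]
```

View pics/g7.png

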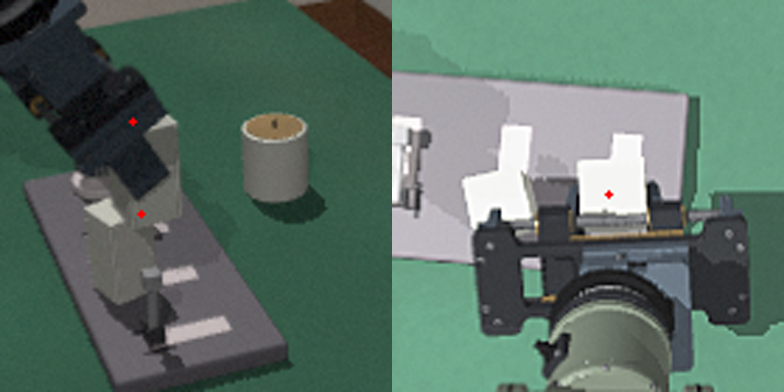

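Tumbler B is inverted over peg 1 with clearance to tumbler A, and the predicted centre falls on its top face (about (267,259)). Lowering.

```bash
python3 drive.py '[[0, [0.012, 0.001, 0.022], [0, 0, 0]], [0, [0.025, 0.001, 0.044], [0, 0, 0]], [0, [0.037, 0.001, 0.065], [0, 0, 0]], [0, [0.05, 0.001, 0.087], [0, 0, 0]], [0, [0.061, 0.001, 0.107], [0, 0, 0]]]';python3 drive.py '[[0, [0, 0, 0], [0, 0, 0]], [0, [0, 0, 0], [0, 0, 0]], [0, [0, 0, 0], [0, 0, 0]]]';  python3 - <<'E'
from h import *
go(*place(-.15,.0,yaw=.13,off=.0132))
print(arm.sense()["joint_pos"])
E
```

```text
time: 25.63
position: [0.4789, 0.0367, 0.0673]
tool_rot: [-0.037, 0.969, 0.009, 0.245]
wrist_force: [-0.0, 0.9, -1.4]
grip_width: 0.5
grasp_force: 30.0
time: 25.88
position: [0.4796, 0.0378, 0.0694]
tool_rot: [-0.037, 0.968, 0.009, 0.246]
wrist_force: [-0.0, -0.4, -0.3]
grip_width: 0.505
grasp_force: 30.0
d [0.0058 0.0008 0.0085] w [-0.0021  0.0068 -0.0017]
[ 0.04456493  0.17953464  2.36115538  0.13947923  0.10449995 -1.73845648]
```

```bash
python3 drive.py '[[0, [0.002, 0, 0.003], [0, 0, 0]], [0, [0.003, 0, 0.005], [0, 0, 0]], [0, [0.004, 0, 0.007], [0, 0, 0]], [0, [0.004, 0, 0.007], [0, 0, 0]], [0, [0.004, 0, 0.007], [0, 0, 0]]]';  python3 - <<'E'
from h import *
go(*place(-.15,.0,yaw=.13,off=.0132))
print(arm.sense()["joint_pos"])
E
```

```text
time: 26.3
position: [0.4774, 0.0387, 0.0603]
tool_rot: [-0.038, 0.969, 0.009, 0.245]
wrist_force: [-0.3, 0.4, -1.2]
grip_width: 0.503
grasp_force: 30.0
d [-0.0004 -0.0003  0.0014] w [-0.0011  0.0046 -0.0001]
[ 0.04661737  0.19726478  2.37602224  0.19593443  0.07449704 -1.79496615]
```

```bash
python3 drive.py '[[0, [0.0005, 0, 0.001], [0, 0, 0]], [0, [0.0008, 0, 0.0016], [0, 0, 0]], [0, [0.0008, 0, 0.0016], [0, 0, 0]]]';python3 drive.py '[[0, [0.0003, 0, 0.0006], [0, 0, 0]], [0, [0.0004, 0, 0.0008], [0, 0, 0]], [0, [0.0004, 0, 0.0008], [0, 0, 0]]]'
```

```text
time: 26.55
position: [0.4775, 0.0386, 0.0586]
tool_rot: [-0.038, 0.969, 0.009, 0.245]
wrist_force: [-2.3, -0.2, 3.8]
grip_width: 0.504
grasp_force: 30.0
time: 26.8
position: [0.4775, 0.0387, 0.0586]
tool_rot: [-0.038, 0.968, 0.009, 0.246]
wrist_force: [-8.7, -1.2, 15.2]
grip_width: 0.502
grasp_force: 30.0
```

```bash
python3 drive.py '[[0.62, [0, 0, -0.001], [0, 0, 0]], [0.62, [0, 0, -0.001], [0, 0, 0]], [0.62, [0, 0, -0.001], [0, 0, 0]], [0.62, [0, 0, -0.001], [0, 0, 0]], [0.62, [0, 0, -0.001], [0, 0, 0]]]'; python3 drive.py '[[0.62, [0, 0, -0.015], [0, 0, 0]], [0.62, [0, 0, -0.04], [0, 0, 0]], [0.62, [0, 0, -0.08], [0, 0, 0]], [0.62, [0, 0, -0.12], [0, 0, 0]], [0.62, [-0.0, 0, -0.15], [0, 0, 0]]]';python3 drive.py '[[1, [0, 0, 0], [0, 0, 0]], [1, [0, 0, 0], [0, 0, 0]]]'
cat > chk.py <<'E'
from h import *
T=grab("top");h=cv2.cvtColor(T,cv2.COLOR_BGR2HSV);w=(h[...,1]<40)&(h[...,2]>225)
for y in(-.15,-.055):
    foot=D(-.03,y,.106);m=[]
    u=proj("top",foot)[0].astype(int);w2=np.zeros_like(w);s=np.s_[u[1]-9:u[1]+14,u[0]-16:u[0]+16];w2[s]=w[s]
    # opening removes the narrow base plate
    w2=cv2.morphologyEx(w2.astype(np.uint8),cv2.MORPH_OPEN,np.ones((13,13)))
    for c in big(w2,80)[:1]:
        r=cv2.minAreaRect(plane("top",c[:,0],.106)[:,:2].astype(np.float32));print(np.round(r[0],4),np.round(r[1],4),r[2],"want",np.round(foot,4))
E
python3 - <<'E'
import chk
from h import *
print(pose()[0],arm.sense()["joint_pos"])
R=down(A+np.pi/2+.3)
rows(np.array(D(0,.15,.17)),R,8)
E
```

```text
time: 27.22
position: [0.477, 0.0385, 0.0581]
tool_rot: [-0.038, 0.969, 0.009, 0.245]
wrist_force: [0.5, -0.1, -0.8]
grip_width: 0.621
grasp_force: 0.0
time: 27.63
position: [0.405, 0.0329, 0.1923]
tool_rot: [-0.038, 0.969, 0.009, 0.245]
wrist_force: [0.5, -0.7, 1.3]
grip_width: 0.619
grasp_force: 0.0
time: 27.8
position: [0.4064, 0.0331, 0.1919]
tool_rot: [-0.038, 0.968, 0.009, 0.247]
wrist_force: [0.1, 0.4, -0.3]
grip_width: 0.732
grasp_force: 0.0
[0.4806 0.0385] [0.0462 0.0442] 1.7331314086914062 want [0.4827 0.0388 0.106 ]
[0.4866 0.1338] [0.0423 0.04  ] 2.435246467590332 want [0.4875 0.1337 0.106 ]
[0.40581955 0.03306645 0.19021326] [ 0.03765123 -0.16206667  2.28119999  0.03710827  0.52736131 -1.63943957]
[-0.015  0.037  0.011] [-0.005  0.062 -0.021]
[-0.03   0.073  0.022] [-0.011  0.124 -0.042]
[-0.044  0.11   0.033] [-0.016  0.185 -0.063]
[-0.059  0.147  0.043] [-0.022  0.247 -0.083]
[-0.074  0.183  0.054] [-0.027  0.309 -0.104]
```

Both tumblers stand within about 2 mm of their pegs at the right height. Now to the collar.

```bash
python3 drive.py '[[1, [-0.015, 0.037, 0.008], [-0.005, 0.062, -0.021]], [1, [-0.03, 0.073, 0.016], [-0.011, 0.124, -0.042]], [1, [-0.044, 0.11, 0.024], [-0.016, 0.185, -0.063]], [1, [-0.059, 0.147, 0.034], [-0.022, 0.247, -0.083]], [1, [-0.074, 0.183, 0.046], [-0.027, 0.309, -0.104]]]';python3 drive.py '[[1, [0, 0, 0], [0, 0, 0]], [1, [0, 0, 0], [0, 0, 0]]]'
python3 - <<'E'
from h import *
rows(np.array(D(0,.15,.17)),down(A+np.pi/2+.3),4)
E
```

```text
time: 28.27
position: [0.4783, 0.2246, 0.1822]
tool_rot: [-0.094, 0.992, 0.003, 0.089]
wrist_force: [1.1, -0.9, 1.0]
grip_width: 0.997
grasp_force: 0.0
time: 28.43
position: [0.479, 0.224, 0.1805]
tool_rot: [-0.094, 0.992, 0.002, 0.089]
wrist_force: [0.1, -1.4, -1.4]
grip_width: 1.0
grasp_force: 0.0
[-0.017  0.025  0.005] [-0.004  0.045 -0.015]
[-0.033  0.051  0.011] [-0.009  0.089 -0.03 ]
[-0.05   0.076  0.016] [-0.013  0.134 -0.045]
[-0.066  0.102  0.021] [-0.017  0.178 -0.06 ]
```

```bash
python3 drive.py '[[1, [-0.017, 0.025, 0.005], [-0.004, 0.045, -0.015]], [1, [-0.033, 0.051, 0.011], [-0.009, 0.089, -0.03]], [1, [-0.05, 0.076, 0.016], [-0.013, 0.134, -0.045]], [1, [-0.066, 0.102, 0.021], [-0.017, 0.178, -0.06]], [1, [-0.066, 0.102, 0.021], [-0.017, 0.178, -0.06]]]';python3 drive.py '[[1, [0, 0, 0], [0, 0, 0]], [1, [0, 0, 0], [0, 0, 0]], [1, [0, 0, 0], [0, 0, 0]]]'
python3 - <<'E'
from h import *
rows(np.array(D(0,.15,.042)),down(A+np.pi/2+.3),4)
E
```

```text
time: 28.85
position: [0.5293, 0.3382, 0.1716]
tool_rot: [-0.123, 0.992, 0.001, 0.002]
wrist_force: [1.2, 1.1, 0.0]
grip_width: 1.001
grasp_force: 0.0
time: 29.1
position: [0.5259, 0.3334, 0.1749]
tool_rot: [-0.122, 0.992, 0.0, 0.003]
wrist_force: [-0.6, -0.2, -0.3]
grip_width: 1.004
grasp_force: 0.0
[-0.001  0.001  0.033] [ 0.     0.001 -0.001]
[-0.001  0.001  0.066] [ 0.     0.003 -0.002]
[-0.002  0.002  0.1  ] [ 0.     0.004 -0.003]
[-0.002  0.003  0.133] [ 0.     0.005 -0.004]
```

```bash
python3 drive.py '[[1, [-0.002, 0.003, 0.033], [0, 0.005, 0]], [1, [-0.002, 0.003, 0.066], [0, 0.005, 0]], [1, [-0.002, 0.003, 0.1], [0, 0.005, 0]], [1, [-0.002, 0.003, 0.12], [0, 0.005, 0]], [1, [-0.002, 0.003, 0.131], [0, 0.005, 0]]]';python3 drive.py '[[1, [0, 0, 0], [0, 0, 0]], [1, [0, 0, 0], [0, 0, 0]], [1, [0, 0, 0], [0, 0, 0]]]'
python3 - <<'E'
from h import *
go(np.array(D(0,.15,.042)),down(A+np.pi/2+.3))
E
```

```text
time: 29.52
position: [0.5267, 0.3365, 0.0419]
tool_rot: [-0.123, 0.992, -0.001, -0.001]
wrist_force: [0.0, 0.2, 0.3]
grip_width: 0.999
grasp_force: 0.0
time: 29.77
position: [0.5301, 0.3392, 0.0463]
tool_rot: [-0.123, 0.992, 0.001, 0.003]
wrist_force: [-0.3, -0.7, 0.4]
grip_width: 0.996
grasp_force: 0.0
d [ 0.0028 -0.0017  0.0043] w [ 0.002   0.0053 -0.0031]
```

```bash
python3 drive.py '[[0, [0.002, -0.001, 0.003], [0, 0, 0]], [0, [0.002, -0.001, 0.003], [0, 0, 0]], [0, [0.002, -0.001, 0.003], [0, 0, 0]], [0, [0.002, -0.001, 0.003], [0, 0, 0]], [0, [0.002, -0.001, 0.003], [0, 0, 0]]]' 35;python3 drive.py '[[0, [0, 0, 0], [0, 0, 0]], [0, [0, 0, 0], [0, 0, 0]], [0, [0, 0, 0], [0, 0, 0]], [0, [0, 0, 0], [0, 0, 0]]]'|tail -3; for i in 1 2 3; do python3 drive.py '[[0, [0, 0, 0], [0, 0, 0.12]], [0, [0, 0, 0], [0, 0, 0.24]], [0, [0, 0, 0], [0, 0, 0.36]], [0, [0, 0, 0], [0, 0, 0.48]], [0, [0, 0, 0], [0, 0, 0.6]]]' | tail -5; done; python3 drive.py '[[0, [0, 0, 0], [0, 0, 0.12]], [0, [0, 0, 0], [0, 0, 0.24]], [0, [0, 0, 0], [0, 0, 0.3]], [0, [0, 0, 0], [0, 0, 0.3]], [0, [0, 0, 0], [0, 0, 0.3]]]'; python3 -c "
from h import *
s=arm.sense();print(s['moment'],s['joint_pos'])"
```

```text
time: 30.18
position: [0.5275, 0.3376, 0.0415]
tool_rot: [-0.123, 0.992, 0.001, 0.001]
wrist_force: [0.2, 0.6, 0.2]
grip_width: 0.666
grasp_force: 0.0
wrist_force: [-0.6, -1.4, 0.9]
grip_width: 0.583
grasp_force: 35.0
position: [0.5276, 0.3385, 0.0414]
tool_rot: [0.179, 0.984, 0.002, 0.001]
wrist_force: [1.3, 2.4, -0.1]
grip_width: 0.584
grasp_force: 35.0
position: [0.5284, 0.3395, 0.0414]
tool_rot: [0.462, 0.887, 0.003, 0.001]
wrist_force: [2.7, 5.3, -0.8]
grip_width: 0.579
grasp_force: 35.0
position: [0.5296, 0.3399, 0.0414]
tool_rot: [0.703, 0.711, 0.004, 0.0]
wrist_force: [5.1, 4.5, -4.3]
grip_width: 0.586
grasp_force: 35.0
time: 32.18
position: [0.5302, 0.3398, 0.0414]
tool_rot: [0.8, 0.6, 0.005, -0.0]
wrist_force: [6.2, 4.1, -4.1]
grip_width: 0.585
grasp_force: 35.0
[ 0.68164712 -0.70242418 -0.00131115] [0.55098349 0.54527054 1.66550084 0.00176862 0.92113546 0.83304857]
```

```bash
python3 drive.py '[[1, [0, 0, 0], [0, 0, 0]], [1, [0, 0, 0], [0, 0, 0]], [1, [0, 0, 0], [0, 0, 0]], [1, [0, 0, 0], [0, 0, 0]], [1, [0, 0, 0], [0, 0, 0]]]'|tail -2;python3 drive.py '[[1, [0, 0, -0.03], [0, 0, 0]], [1, [0, 0, -0.07], [0, 0, 0]], [1, [0, 0, -0.11], [0, 0, 0]], [1, [0, 0, -0.15], [0, 0, 0]], [1, [0, 0, -0.15], [0, 0, 0]]]'; python3 -c "
from h import *
P,R=pose();print(R.T@np.array([-.2,0,0.03]))"
```

```text
grip_width: 0.919
grasp_force: 0.0
time: 33.02
position: [0.5309, 0.3396, 0.2006]
tool_rot: [0.8, 0.6, 0.009, 0.001]
wrist_force: [0.6, 0.6, 1.4]
grip_width: 0.999
grasp_force: 0.0
[-0.05531785 -0.19167923 -0.03315127]
```

```bash
python3 -c "
from h import *
P,R=pose();print(R.T@np.array([-.08,.2,0]))"
```

```text
[ 0.16975289 -0.13260207  0.00080535]
```

```bash
python3 drive.py '[[1, [0.03, -0.024, 0], [0, 0, 0]], [1, [0.06, -0.048, 0], [0, 0, 0]], [1, [0.09, -0.072, 0], [0, 0, 0]], [1, [0.12, -0.096, 0], [0, 0, 0]], [1, [0.15, -0.12, 0], [0, 0, 0]]]';python3 drive.py '[[1, [0, 0, 0], [0, 0, 0]], [1, [0, 0, 0], [0, 0, 0]], [1, [0, 0, 0], [0, 0, 0]]]' >/dev/null
python3 - <<'E'
import chk
from h import *
ax=D(0,.15,0)[:2]
def pol(I,n,r,z):
    out=[]
    for dg in range(90,-125,-5):
        t=np.deg2rad(dg)+A;vals=[]
        for rr in r:
            u=proj(n,[ax[0]+rr*np.cos(t),ax[1]+rr*np.sin(t),z]).astype(np.float32)
            vals.append(cv2.remap(I,u[None,:,:1],u[None,:,1:],cv2.INTER_CUBIC)[0,0])
        out.append((dg,int(np.mean(vals))))
    return out
for nm,I in(("start",cv2.imread("pics/top0.png",0)),("now",cv2.cvtColor(grab("top"),cv2.COLOR_BGR2GRAY))):
    print(nm,"ptr",pol(I,"top",(.022,.024,.026),.068));print("marks",pol(I,"top",(.012,.015),.074))
S=cv2.cvtColor(grab("side"),cv2.COLOR_BGR2GRAY)
print("side start",pol(cv2.imread("pics/side0.png",0),"side",(.022,.024,.026),.068));print("side now",pol(S,"side",(.022,.024,.026),.068))
E
```

```text
time: 33.43
position: [0.4527, 0.516, 0.1912]
tool_rot: [0.8, 0.6, 0.001, -0.0]
wrist_force: [1.0, 0.5, -0.1]
grip_width: 1.0
grasp_force: 0.0
[0.4761 0.0417] [0.0418 0.0419] 1.6684752702713013 want [0.4827 0.0388 0.106 ]
[0.4877 0.1328] [0.0402 0.0422] 2.4031283855438232 want [0.4875 0.1337 0.106 ]
start ptr [(90, 235), (85, 231), (80, 233), (75, 238), (70, 237), (65, 229), (60, 223), (55, 233), (50, 193), (45, 95), (40, 162), (35, 234), (30, 246), (25, 232), (20, 227), (15, 237), (10, 240), (5, 240), (0, 237), (-5, 230), (-10, 234), (-15, 236), (-20, 229), (-25, 224), (-30, 237), (-35, 236), (-40, 225), (-45, 236), (-50, 230), (-55, 221), (-60, 209), (-65, 201), (-70, 191), (-75, 188), (-80, 193), (-85, 194), (-90, 193), (-95, 187), (-100, 144), (-105, 177), (-110, 206), (-115, 206), (-120, 208)]
marks [(90, 255), (85, 230), (80, 172), (75, 145), (70, 159), (65, 206), (60, 246), (55, 254), (50, 251), (45, 246), (40, 242), (35, 247), (30, 249), (25, 247), (20, 247), (15, 247), (10, 245), (5, 244), (0, 247), (-5, 246), (-10, 244), (-15, 247), (-20, 251), (-25, 253), (-30, 238), (-35,
[... 1509 characters left out ...]
110), (-35, 103), (-40, 94), (-45, 91), (-50, 91), (-55, 84), (-60, 84), (-65, 100), (-70, 116), (-75, 113), (-80, 91), (-85, 81), (-90, 92), (-95, 97), (-100, 105), (-105, 113), (-110, 109), (-115, 100), (-120, 97)]
side now [(90, 98), (85, 102), (80, 95), (75, 80), (70, 69), (65, 79), (60, 93), (55, 93), (50, 100), (45, 107), (40, 123), (35, 144), (30, 155), (25, 154), (20, 142), (15, 132), (10, 127), (5, 127), (0, 127), (-5, 125), (-10, 125), (-15, 130), (-20, 130), (-25, 113), (-30, 81), (-35, 50), (-40, 41), (-45, 63), (-50, 85), (-55, 89), (-60, 88), (-65, 99), (-70, 101), (-75, 89), (-80, 83), (-85, 86), (-90, 90), (-95, 92), (-100, 91), (-105, 91), (-110, 90), (-115, 90), (-120, 89)]
```

Pointer now reads −45°, exactly on the bar. One last check of tumbler B's edges, since its estimate shifted slightly.

Run:
```python
from h import *
I=grab("top").astype(np.float32).mean(2)
for y,yaw in((-.15,.13),(-.055,.31)):
    f=np.array(D(-.03,y,.106));t=A+yaw
    for nm,a in(("x",t),("y",t+np.pi/2)):
        s=np.arange(-.036,.037,.004);X=f+s[:,None]*np.array([np.cos(a),np.sin(a),0])
        u=proj("top",X).astype(np.float32)
        print(y,nm,dict(zip((s*1000).round().astype(int).tolist(),cv2.remap(I,u[None,:,0],u[None,:,1],1)[0].round().astype(int).tolist())))
```

```text
-0.15 x {-36: 170, -32: 238, -28: 248, -24: 247, -20: 247, -16: 247, -12: 247, -8: 247, -4: 247, 0: 247, 4: 247, 8: 247, 12: 247, 16: 243, 20: 246, 24: 248, 28: 248, 32: 249, 36: 249}
-0.15 y {-36: 107, -32: 107, -28: 105, -24: 116, -20: 255, -16: 247, -12: 247, -8: 247, -4: 247, 0: 247, 4: 247, 8: 247, 12: 247, 16: 247, 20: 248, 24: 255, 28: 79, 32: 89, 36: 89}
-0.055 x {-36: 106, -32: 110, -28: 152, -24: 225, -20: 248, -16: 247, -12: 247, -8: 247, -4: 247, 0: 247, 4: 247, 8: 247, 12: 247, 16: 247, 20: 253, 24: 176, 28: 165, 32: 165, 36: 165}
-0.055 y {-36: 86, -32: 87, -28: 120, -24: 196, -20: 250, -16: 247, -12: 247, -8: 247, -4: 247, 0: 247, 4: 247, 8: 247, 12: 247, 16: 247, 20: 254, 24: 133, 28: 86, 32: 88, 36: 88}
```

Run:
```python
from h import *
S=grab("side").astype(np.float32).mean(2)
c=np.array(D(-.03,-.15,0))+np.array([-.010,.002,0])
t=A+.13
for z in(.095,.075,.055,.035):
    u0=proj("side",[c[0],c[1],z])[0]
    # silhouette corners predicted
    K=[c+[.023*(i*np.cos(t)-j*np.sin(t)),.023*(i*np.sin(t)+j*np.cos(t)),z] for i in(-1,1) for j in(-1,1)]
    px=proj("side",K)[:,0]-u0[0];xs=np.arange(-22,23,2,dtype=np.float32)
    v=cv2.remap(S,(u0[0]+xs)[None],np.full((1,len(xs)),u0[1],np.float32),1)[0].round().astype(int)
    print(z,"pred corners",px.round(1),dict(zip(xs.astype(int).tolist(),v.tolist())))
```

```text
Traceback (most recent call last):
cv2.error: OpenCV(4.12.0) /io/opencv/modules/imgproc/src/imgwarp.cpp:1821: error: (-215:Assertion failed) ((map1.type() == CV_32FC2 || map1.type() == CV_16SC2) && map2.empty()) || (map1.type() == CV_32FC1 && map2.type() == CV_32FC1) in function 'remap'
```

Run:
```python
from h import *
S=grab("side").astype(np.float32).mean(2)
c=np.array(D(-.03,-.15,0))+np.array([-.010,.002,0])
t=A+.13
for z in(.095,.075,.055,.035):
    u0=proj("side",[c[0],c[1],z])[0]
    K=[c+[.023*(i*np.cos(t)-j*np.sin(t)),.023*(i*np.sin(t)+j*np.cos(t)),z] for i in(-1,1) for j in(-1,1)]
    px=proj("side",K)[:,0]-u0[0];xs=np.arange(-20,21,2)
    v=cv2.remap(S,np.float32(u0[0]+xs)[None],np.full((1,len(xs)),u0[1],np.float32),1)[0].round().astype(int)
    print(z,"pred corners",px.round(1),dict(zip(xs.tolist(),v.tolist())))
```

```text
0.095 pred corners [ -5.1 -12.4  12.6   4.9] {-20: 53, -18: 52, -16: 69, -14: 97, -12: 96, -10: 94, -8: 113, -6: 184, -4: 188, -2: 186, 0: 184, 2: 179, 4: 165, 6: 151, 8: 132, 10: 122, 12: 114, 14: 155, 16: 164, 18: 181, 20: 185}
0.075 pred corners [ -5.  -12.3  12.5   4.8] {-20: 56, -18: 55, -16: 53, -14: 63, -12: 90, -10: 96, -8: 91, -6: 106, -4: 103, -2: 104, 0: 105, 2: 104, 4: 104, 6: 103, 8: 104, 10: 101, 12: 99, 14: 88, 16: 88, 18: 87, 20: 91}
0.055 pred corners [ -4.9 -12.2  12.4   4.7] {-20: 49, -18: 53, -16: 54, -14: 52, -12: 52, -10: 64, -8: 90, -6: 102, -4: 101, -2: 107, 0: 106, 2: 104, 4: 105, 6: 106, 8: 106, 10: 114, 12: 74, 14: 87, 16: 87, 18: 99, 20: 99}
0.035 pred corners [ -4.9 -12.1  12.3   4.7] {-20: 63, -18: 51, -16: 52, -14: 53, -12: 51, -10: 61, -8: 91, -6: 99, -4: 107, -2: 105, 0: 106, 2: 105, 4: 104, 6: 107, 8: 106, 10: 97, 12: 125, 14: 157, 16: 184, 18: 186, 20: 186}
```

Tumbler B may be leaning. I'll let time pass and compare both tumblers with the same profile, using A as the baseline.

```bash
python3 drive.py '[[1, [0, 0, 0], [0, 0, 0]], [1, [0, 0, 0], [0, 0, 0]], [1, [0, 0, 0], [0, 0, 0]]]' | head -1
cat > prof.py <<'E'
from h import *
def main():
    B=grab("side");T=grab("top").astype(np.float32).mean(2);S=B.astype(np.float32).mean(2)
    for y,yaw,off in((-.15,.13,(-.0,.00)),(-.055,.31,(0,0))):
        c=np.array([*D(-.03,y,0)[:2],0])+[*off,0];print("tumbler at",y)
        for z in(.1,.085,.07,.055,.04,.025):
            u0=proj("side",[c[0],c[1],z])[0];xs=np.arange(-24,22,2)
            print(z,cv2.remap(S,np.float32(u0[0]+xs)[None],np.full((1,len(xs)),u0[1],np.float32),1)[0].round().astype(int).tolist())
        f=c+[0,0,.106];t=A+yaw;s=np.arange(-.044,.045,.004)
        for nm,a in(("x",t),("y",t+np.pi/2)):
            u=proj("top",f+s[:,None]*np.array([np.cos(a),np.sin(a),0])).astype(np.float32)
            print("top",nm,cv2.remap(T,u[None,:,0],u[None,:,1],1)[0].round().astype(int).tolist())
main()
E
python3 prof.py
```

```text
time: 34.23
tumbler at -0.15
0.1 [53, 51, 74, 96, 96, 91, 161, 188, 187, 188, 188, 188, 188, 188, 188, 186, 145, 100, 108, 115, 128, 100, 98]
0.085 [49, 51, 68, 97, 94, 93, 91, 123, 109, 105, 107, 108, 105, 102, 105, 107, 117, 159, 146, 139, 137, 122, 98]
0.07 [82, 58, 51, 54, 77, 91, 91, 102, 105, 106, 105, 103, 105, 104, 103, 97, 92, 88, 89, 87, 95, 99, 98]
0.055 [51, 51, 55, 51, 52, 67, 90, 102, 103, 107, 104, 104, 103, 103, 105, 109, 76, 89, 87, 93, 102, 100, 99]
0.04 [49, 52, 54, 52, 52, 66, 91, 101, 104, 106, 106, 105, 104, 104, 105, 104, 91, 92, 104, 126, 143, 165, 177]
0.025 [40, 46, 53, 52, 51, 80, 91, 101, 104, 104, 106, 105, 103, 105, 106, 96, 134, 182, 186, 182, 174, 159, 132]
top x [180, 180, 169, 238, 248, 247, 247, 247, 247, 247, 247, 247, 247, 247, 247, 243, 246, 248, 248, 248, 249, 250, 251]
top y [107, 107, 108, 108, 107, 116, 255, 247, 247, 247, 247, 247, 247, 247, 247, 247, 248, 255, 79, 88, 89, 89, 89]
tumbler at -0.055
0.1 [51, 50, 54, 55, 53, 51, 63, 100, 169, 187, 187, 187, 187, 187, 188, 184, 168, 115, 93, 76, 95, 97, 99]
0.085 [52, 53, 50, 51, 55, 52, 67, 97, 94, 96, 98, 99, 103, 96, 96, 97, 96, 98, 88, 132, 181, 129, 96]
0.07 [52, 53, 52, 52, 55, 51, 62, 96, 96, 99, 94, 99, 97, 100, 100, 99, 106, 113, 132, 96, 86, 87, 98]
0.055 [43, 52, 53, 51, 52, 49, 57, 93, 96, 98, 182, 188, 187, 189, 189, 188, 189, 188, 187, 186, 108, 95, 99]
0.04 [40, 49, 52, 52, 52, 54, 57, 96, 97, 96, 109, 183, 188, 187, 188, 188, 184, 183, 166, 150, 128, 129, 148]
0.025 [40, 40, 48, 51, 53, 52, 59, 94, 95, 95, 91, 98, 104, 107, 106, 106, 105, 104, 105, 106, 102, 129, 112]
top x [103, 107, 107, 111, 152, 224, 248, 247, 247, 247, 247, 247, 247, 247, 247, 247, 252, 184, 165, 164, 166, 169, 182]
top y [88, 89, 89, 88, 120, 196, 250, 247, 247, 247, 247, 247, 247, 247, 247, 247, 253, 144, 85, 89, 88, 88, 101]
```

Tumbler B's left edge is straight from z 0.025 to 0.07, so it is vertical. The apparent lean was tumbler A showing behind it. It stands flat, about 6 mm off centre, which is within the peg clearance. Handing in.

```bash
python3 -c "
from bench import arm, camrig
print(arm.close_job())"
```

```text
the job is handed in; nothing more can be done
None
```

The job is handed in: I turned the dryer off first, stood the two tumblers that were there upside down over upright pegs 1 and 2 (peg 1's sits about 6 mm off centre), left peg 3 folded and the other things untouched, and turned the collar to the long bar; no verdict was returned.

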